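# Load the test cup and lift off its outer cover

## Task

Slide the carriage until the black dot on it sits right under the fixed pointed pin. Then pick up the two nested lids together, by the steel stem of the inner one, lower them gently onto the test cup on the carriage until they sit fully home, let go, and lift only the outer lid, by its black collar, until it is well clear above the top of the stem. The inner lid stays seated and undisturbed in the cup, the dot stays under the pin and the other things on the bench are left alone; finish while still holding the outer lid, level and still, in the air.

Things in the scene. Friction and masses are not known exactly. Their poses are not given: they have to be found in the camera images.
- carriage (a joint): travel of the carriage along its rails, 0 to 0.16 m; grows along the +y axis of fixture. The slide drags with about 5 N of friction and stays where it is left.
- fixture: fixed dark steel base plate, 205 x 360 mm, with two rails along its own y axis, on which the aluminium carriage (190 along x, 110 along y) slides. Origin on its underside, midway between the rails. The carriage's top face is 32 mm above this origin. Turned about the vertical by its yaw.
- post_grip (a point): point on the axis of the upright dark steel handle post of the carriage, near the carriage's edge on the -x side of the fixture (75 mm from the cup's axis); post 18 mm across, 40 mm tall from the carriage's top face; this point is 24 mm above that face. To be gripped from above.
- dot (a point): centre of the black dot, 10 mm across, on the carriage's top face, on the side away from the post (80 mm from the cup's axis); moves with the carriage
- pin_tip (a point): point of the fixed downward-pointing pin, about 6 mm above the carriage's top face, on a clamp at the far edge of the fixture (its top is about 68 mm above the mat); the dot's line of travel passes under it
- cup_rim (a point): centre of the mouth, at rim height, of the open round aluminium test cup that is fixed upright on the middle of the carriage: 80 mm outside, 68 mm inside diameter, 40 mm tall from the carriage's top face; moves with the carriage
- inner_lid: inner lid, aluminium: a spigot 63 mm across and 8 mm deep (lower edge chamfered) that drops into the cup, a flange 80 mm across and 6 mm thick that rests on the rim, and an upright steel stem 14 mm across on top. Origin at the centre of the spigot's underside; the stem's top is 71 mm above the origin. Seated, the origin lies 8 mm below the cup's rim on its axis. It starts standing on the mat, about 0.26 kg.
- stem (a point): point on the axis of the inner lid's stem, at the middle of the 28 mm of stem that stands free above the outer lid's collar, 57 mm above the inner lid's origin. Gripping the stem here lifts both lids, the outer one resting on the inner one's flange.
- outer_lid: outer lid, nested over the inner one: aluminium cap 94 mm across, top plate 5 mm thick, skirt of inner diameter 88 mm hanging 12 mm below the plate, with a black collar on top around the stem. Loose on the inner lid, about 0.16 kg. Origin at the centre of the plate's underside, 14 mm above the inner lid's origin when nested.
- collar (a point): centre of the outer lid's round black collar: 30 mm across outside, 18 mm hole (the 14 mm stem passes through), standing 24 mm tall on the plate; this point is 17 mm above the lid's origin (12 mm above the plate's upper face). Nested, the stem's top is 40 mm above this point; the lid is off the stem, skirt included, once raised 69 mm.
- screwdriver: bystander, to be left alone: grey-handled screwdriver, 190 long, lying on the mat (mm)
- tape_roll: bystander, to be left alone: paper tape roll, 80 across, 20 high, lying flat (mm)
- plug: bystander, to be left alone: white plug shell with a steel nose, 52 x 18 x 12 (mm)
- terminal_block: bystander, to be left alone: grey terminal block with steel screws, 24 x 60 x 24 (mm)
- heat_sink: bystander, to be left alone: finned aluminium heat sink, 60 x 50 x 26 (mm)
- screw_jar: bystander, to be left alone: clear jar with black cap, 44 across, 48 high (mm)
- parts_tray: bystander, to be left alone: black two-compartment tray, 120 x 90 x 25 (mm)
Mind the look-alikes: they are no part of the job. Leave any green or red look-alike of the outer_lid alone.

How it is judged:
By the outcome, as a careful person would: the job done as asked, in the order asked, and still so for the second after the job is handed in, while the arm keeps its last pose, push and grip.
It also fails if it takes over 72 s, if anything falls off the work surface, if the arm or the gripper's body presses on something with over 40 N, if the wrist force passes 120 N, or if a joint passes its speed limit or range.

## Robot

A 6-joint arm with a two-finger parallel gripper is mounted at the origin on the work surface. World frame = base frame: x ahead of the robot, y to its left, z up, the work surface at z = 0. Lengths are in m, angles in rad, forces in N, time in s.
With the tool pointing down it reaches from about 0.375 to 0.975 m from the base axis. Payload 3.8 kg.
Tool frame: the origin (TCP) lies on the centre line of the jaws, within the pads' length; the fingertips stand 14 mm ahead of it and the grasp point (between the pads) lies 5 mm behind it; z points along the fingers, x is the direction in which the jaws open and shut, and the axes are right-handed (so a half turn about z gives the same grasp; the last joint's range is limited). The gripper opens to 85 mm and grips with 20 to 120 N. Pads are 22 mm wide; open, the fingers measure 114 mm over their backs; the gripper's body (76 mm by 85 mm) begins 54 mm behind the grasp point. The pads swing forward as they close: fully open they stand 13 mm farther back than shut.
Start: joints at [-1.175, 0.264, 1.604, -0, 1.274, -0.037], TCP at [0.283, -0.613, 0.245] pointing down, gripper open.
Joint ranges: [-2.63, 2.63], [-0.94, 2.18], [0.31, 2.57], [-1.31, 4.45], [0, 2.66], [-2.55, 2.55]. Speed limits (rad/s): [2.57, 2.57, 3.14, 3.14, 3.14, 3.14].

## Interface

Orientations are given as a rotation vector (axis times angle).
In Python, from workcell import bot gives the robot as it stands. The module is installed in compiled form; this text tells all that it offers.
- The arm moves only by the tool arm_command, never from a script. Its argument "steps" is one flat list of numbers, 7 for each row, row after row: the shift along the tool's x, y, z in units of 30 mm (1.0 is 30 mm), then the turn, a rotation vector about the tool's x, y, z in units of 6 degrees (1.0 is 6 degrees), then the opening, from 0 (shut) to 1 (fully open). In form: [tx, ty, tz, ax, ay, az, fingers, tx, ty, tz, ax, ay, az, fingers, ...]. A call has 1 to 10 rows; each row shifts and turns the commanded pose from where the row before left it, along the tool's axes as they then stand; what a row does not reach is not made up. A row lasts 1/8 s, in which the tool goes at most 62.5 mm and 10.7 degrees, less where a joint would pass 70% of its speed; a pose out of reach is approached as far as the arm can. A call is refused whole if a number of a shift passes 1 or a number of a turn 1, either way. A call with a gripper value outside its range is refused whole. The fingers move at their own pace and stop on an object; "squeeze" is the grip in N (left out, the last holds). Time passes only in rows, so rows that do not move let the fingers close. It gives the time, the measured TCP pose, the force and the opening at its end, in the units of the state.
- bot.read_state(): the state, without advancing time (a new reading comes with each control period).
- bot.read_camera(name): name is "scene" or "side" or "wrist"; returns a dict with "img" (384x512x3 uint8, red, green, blue), "camera_matrix" (3x3 intrinsics, pixels), "k1" (the pictures are not rectified: a ray, as slopes to the right and down, at radius r is drawn at 1 + k1 r^2 times it, then the intrinsics apply), "pose" (4x4, takes a point from camera to world coordinates); the wrist camera has in their place "T_tool_cam" (4x4, takes a point from camera to tool coordinates, whose origin is the TCP and whose axes are the tool frame's). Camera axes: x right, y down, z forward; pixel columns grow to the right and rows downward; lengths in m; the calibration is good to about 2 mm. A picture is of the moment at which its call begins: read the wrist's pose just before it. There is no depth.
- bot.finish_job(): hands the job in, once; it reports no verdict.
The state is a dict: "time": time; "q": joint angles; "joint_vel": joint speeds; "joint_torque": joint torques, N m; "tool_pos": TCP position; "tcp_rot": TCP orientation; "wrist_force": force on the tool from outside, world axes, zero at the start; "torque": the same for the moment, N m; "width": opening from 0.0 (shut) to 1.0 (fully open).
Only numpy, scipy, OpenCV 4.12 (cv2) and the standard library are available. Lean on these libraries where they do the work, as an engineer would, in place of code of your own. Each camera call takes 0.05 s, during which the arm holds its last target.

## Working session

There is one attempt and no reset: what is moved stays moved. The work goes in short steps, Python scripts to look and compute and a tool call to move; the robot and the scene stay as the last step left them, time stands still between calls to the robot, and variables do not carry over. Pictures are saved under pics/ and viewed, and the job is handed in when it is done.

Besides the shell and the picture viewer there is one more tool, called after ">>>" by a JSON object that holds its "api" and its "payload", one argument or row to a line. arm_command: Moves the arm, as the interface text tells. Its arguments: {"type":"object","properties":{"steps":{"type":"array","items":{"type":"number"}},"squeeze":{"type":"number"}},"required":["steps"]}

```bash
mkdir -p pics; cat > h.py <<'E'
import numpy as np, cv2
from scipy.spatial.transform import Rotation as R
from workcell import bot
def snap(name,fn):
    s=bot.read_state(); c=bot.read_camera(name)
    T=np.array(c["pose"]) if "pose" in c else None
    if T is None:
        W=np.eye(4);W[:3,:3]=R.from_rotvec(s["tcp_rot"]).as_matrix();W[:3,3]=s["tool_pos"];T=W@np.array(c["T_tool_cam"])
    np.savez("pics/"+fn+".npz",K=c["camera_matrix"],k1=c["k1"],T=T,img=c["img"])
    cv2.imwrite("pics/"+fn+".png",c["img"][:,:,::-1]); return s
def load(fn):
    d=np.load("pics/"+fn+".npz"); return d["img"],d["K"],float(d["k1"]),d["T"]
def ray(fn,u,v):
    _,K,k1,T=load(fn)
    p=cv2.undistortPoints(np.array([[[u,v]]],float),K,np.array([k1,0,0,0,0.]))[0,0]
    return T[:3,3],T[:3,:3]@np.array([p[0],p[1],1])
def atz(fn,u,v,z):
    o,d=ray(fn,u,v); return o+d*(z-o[2])/d[2]
def proj(fn,P):
    _,K,k1,T=load(fn); q=T[:3,:3].T@(np.array(P)-T[:3,3])
    s=q[:2]/q[2]; s=s*(1+k1*(s@s)); return K[:2,:2]@s+K[:2,2]
def crop(fn,u0,v0,u1,v1,out,k=4):
    im=load(fn)[0][v0:v1,u0:u1,::-1]; cv2.imwrite("pics/"+out+".png",cv2.resize(im,None,fx=k,fy=k,interpolation=cv2.INTER_CUBIC))
def tri(obs):
    A=np.zeros((3,3));b=np.zeros(3)
    for o in obs:
        c,d=ray(*o);d=d/np.linalg.norm(d);M=np.eye(3)-np.outer(d,d);A+=M;b+=M@c
    return np.linalg.solve(A,b)
E
python3 - <<'E'
from h import *
for n in("scene","side","wrist"):
    s=snap(n,n+"0"); print(n,load(n+"0")[3].round(3).tolist(),load(n+"0")[2])
print(s)
E
```

```text
scene [[0.329, 0.5, -0.801, 1.326], [0.944, -0.153, 0.292, -0.343], [0.023, -0.852, -0.522, 0.645], [0.0, 0.0, 0.0, 1.0]] 0.028156911059565963
side [[-0.973, 0.171, -0.156, 0.696], [0.232, 0.691, -0.684, 0.962], [-0.009, -0.702, -0.712, 1.082], [0.0, 0.0, 0.0, 1.0]] -0.06868774803726907
wrist [[0.419, -0.858, -0.298, 0.359], [-0.908, -0.397, -0.135, -0.577], [-0.003, 0.327, -0.945, 0.373], [0.0, 0.0, 0.0, 1.0]] -0.07582270522168132
{'time': 0.1, 'q': array([-1.17490621e+00,  2.64701802e-01,  1.60524652e+00,  1.21329899e-05,
        1.27371838e+00, -3.69222940e-02]), 'joint_vel': array([ 0.00110323, -0.001456  , -0.00185411, -0.0002882 ,  0.00031331,
       -0.00174221]), 'joint_torque': array([ 7.72671283e-04, -5.16705894e+01, -3.68589520e+01, -3.93447408e-05,
        6.33816817e-03,  3.39980886e-06]), 'tool_pos': array([ 0.28285294, -0.61217144,  0.24406544]), 'tcp_rot': array([-2.64561042,  1.6919996 ,  0.00266656]), 'wrist_force': array([ 0.45145514, -0.08411345, -0.2494224 ]), 'torque': array([-0.0059115 , -0.01044877, -0.01059084]), 'width': 0.9991676983294426}
```

View pics/scene0.png

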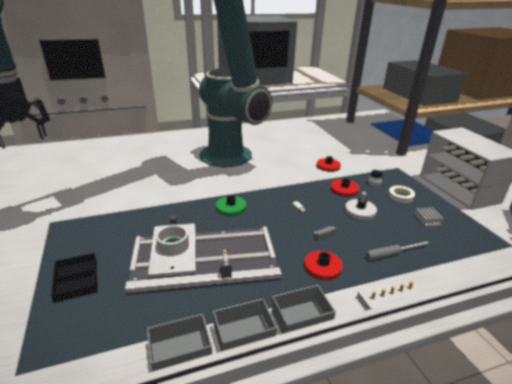

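View pics/side0.png

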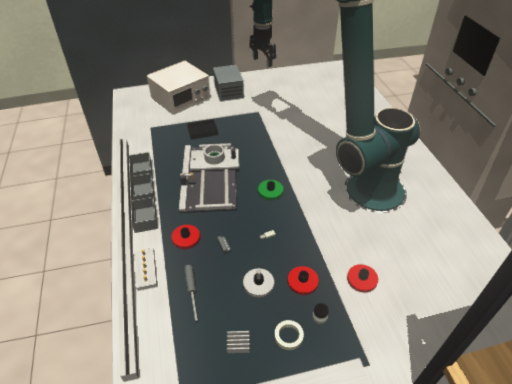

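View pics/wrist0.png

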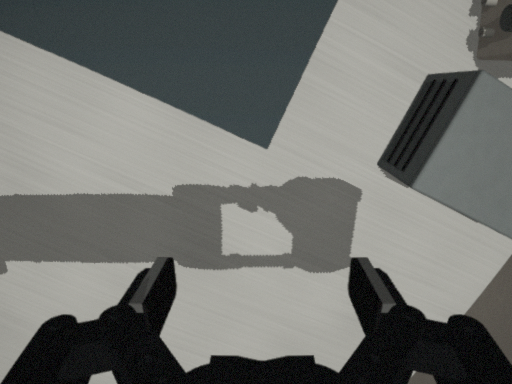

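The scene view shows the fixture on the left, with the cup near (173,238) and the pin clamp near (225,265). The real lid stack is the grey/white one at scene (361,207) and side (258,281); the red and green ones are decoys. I'll enlarge these areas.

```bash
python3 - <<'E'
from h import *
crop("scene0",115,205,290,295,"c1",4)
crop("side0",170,130,250,220,"c2",6)
crop("side0",235,255,285,305,"c3",8)
crop("scene0",335,180,390,225,"c4",8)
E
```

```text
(no output)
```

View pics/c1.png

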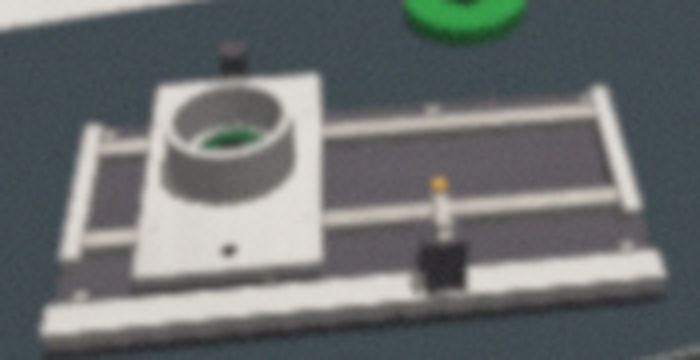

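View pics/c2.png

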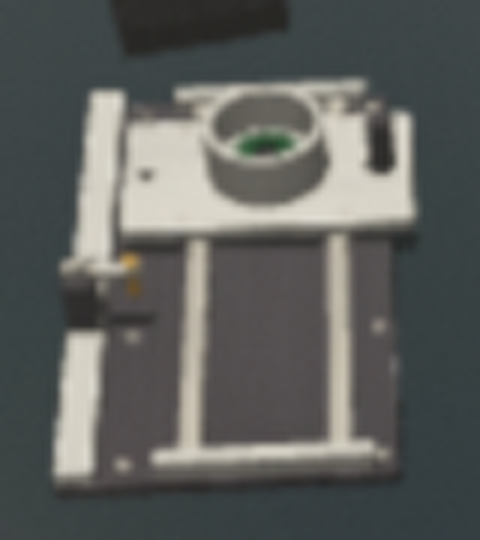

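View pics/c3.png

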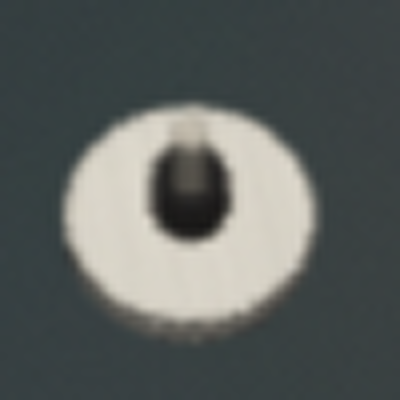

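View pics/c4.png

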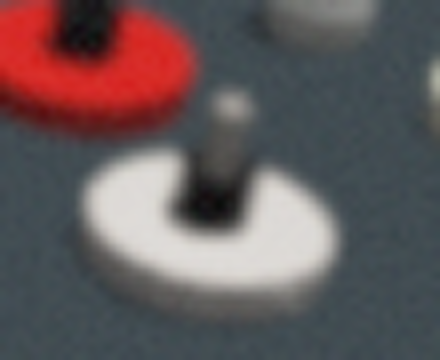

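```bash
python3 - <<'E'
from h import *
A=lambda x,y:("scene0",115+(x-.0)/4,205+y/4)
B=lambda x,y:("side0",170+x/6,130+y/6)
C=lambda x,y:("side0",235+x/8,255+y/8)
D=lambda x,y:("scene0",335+x/8,180+y/8)
print("dot",atz(*A(229,250),.032),atz(*B(147,174),.032),tri([A(229,250),B(147,174)]))
print("posttop",atz(*A(233,47),.072),atz(*B(377,110),.072),tri([A(233,47),B(377,110)]))
print("pin side@.038",atz(*B(133,292),.038),"ball",tri([A(439,184),B(131,262)]))
print("cup rim scene",atz(*A(232,120),.072),"side",atz(*B(265,130),.072))
print("stem top",tri([D(234,100),C(189,125)]),atz(*C(189,125),.071),atz(*D(234,100),.071))
print("plate c",atz(*C(189,213),.019),atz(*D(212,218),.019))
# carriage corners
for p in [(127,122),(121,234),(412,218),(412,112)]: print("carr",atz(*B(*p),.032))
for p in [(155,85),(322,75),(322,262),(135,275)]: print("carrS",atz(*A(*p),.032))
E
```

```text
dot [ 0.63561287 -0.30194767  0.032     ] [ 0.63776302 -0.3003981   0.032     ] [ 0.63713152 -0.30149089  0.03216344]
posttop [ 0.48146122 -0.27348704  0.072     ] [ 0.48559341 -0.27971837  0.072     ] [ 0.48672782 -0.27415356  0.07603927]
pin side@.038 [ 0.66191939 -0.18244622  0.038     ] ball [ 0.65975512 -0.17691623  0.06912199]
cup rim scene [ 0.56196152 -0.28581746  0.072     ] side [ 0.55986814 -0.27729639  0.072     ]
stem top [0.52629349 0.2970894  0.0740901 ] [0.52571713 0.29499419 0.071     ] [0.52205992 0.30055413 0.071     ]
plate c [0.52661544 0.299238   0.019     ] [0.5249476  0.29927944 0.019     ]
carr [ 0.6436101  -0.35765737  0.032     ]
carr [ 0.66205991 -0.2453067   0.032     ]
carr [ 0.47743857 -0.21507452  0.032     ]
carr [ 0.45474821 -0.32102291  0.032     ]
carrS [ 0.45281892 -0.32648096  0.032     ]
carrS [ 0.47567106 -0.21444597  0.032     ]
carrS [ 0.66292614 -0.25123879  0.032     ]
carrS [ 0.64011443 -0.35684411  0.032     ]
```

>>> {"api": "arm_command", "payload": {
  "steps": [0,0,0,0,0,0.97,1,0,0,0,0,0,0.97,1,0,0,0,0,0,0.97,1,0,0,0,0,0,0.97,1,0,0,0,0,0,0.97,1,0,0,0,0,0,0.97,1,-1,-0.4,0,0,0,0,1,-1,-0.4,0,0,0,0,1,-1,-0.4,0,0,0,0,1,-1,-0.4,0,0,0,0,1]
}}

```text
time: 1.4
tool_pos: [0.3517, -0.502, 0.2448]
tcp_rot: [-2.016, 2.409, 0.001]
wrist_force: [-0.6, 0.6, 0.1]
width: 0.998
```

>>> {"api": "arm_command", "payload": {
  "steps": [-1,-0.4,0,0,0,0,1,-1,-0.4,0,0,0,0,1,-1,-0.4,0,0,0,0,1,-1,-0.4,0,0,0,0,1,-1,-0.4,0,0,0,0,1,-1,-0.4,0,0,0,0,1,-1,-0.4,0,0,0,0,1,-1,-0.4,0,0,0,0,1,-0.8,-0.27,0,0,0,0,1,0,0,0,0,0,0,1]
}}

```text
time: 2.65
tool_pos: [0.5007, -0.2601, 0.2449]
tcp_rot: [2.02, -2.406, -0.001]
wrist_force: [0.3, -0.2, -0.3]
width: 0.997
```

```bash
python3 - <<'E'
from h import *
s=snap("wrist","w1"); print(s["tool_pos"],s["tcp_rot"],s["time"],R.from_rotvec(s["tcp_rot"]).as_matrix().round(4).tolist())
E
```

```text
[ 0.50073772 -0.26006607  0.24493575] [ 2.01988430e+00 -2.40606815e+00 -1.02142754e-03] 2.65 [[-0.1732, -0.9849, -0.0005], [-0.9849, 0.1732, 0.0004], [-0.0004, 0.0005, -1.0]]
```

View pics/w1.png

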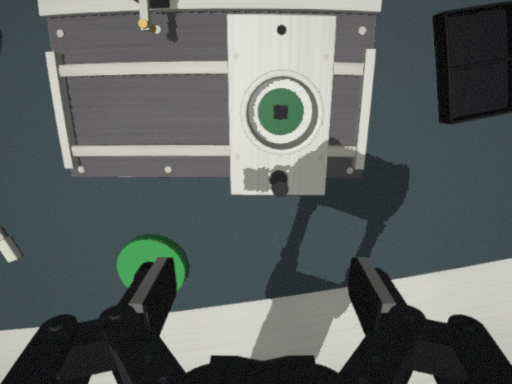

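The wrist view shows the whole fixture. The dot is near (281,30), the cup centre near (281,110), the post near (279,183) and the pin near (145,25).

```bash
python3 - <<'E'
from h import *
crop("w1",215,0,345,130,"d1",6)
crop("w1",40,0,180,50,"d2",6)
crop("w1",225,130,335,200,"d3",7)
E
```

```text
(no output)
```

View pics/d1.png

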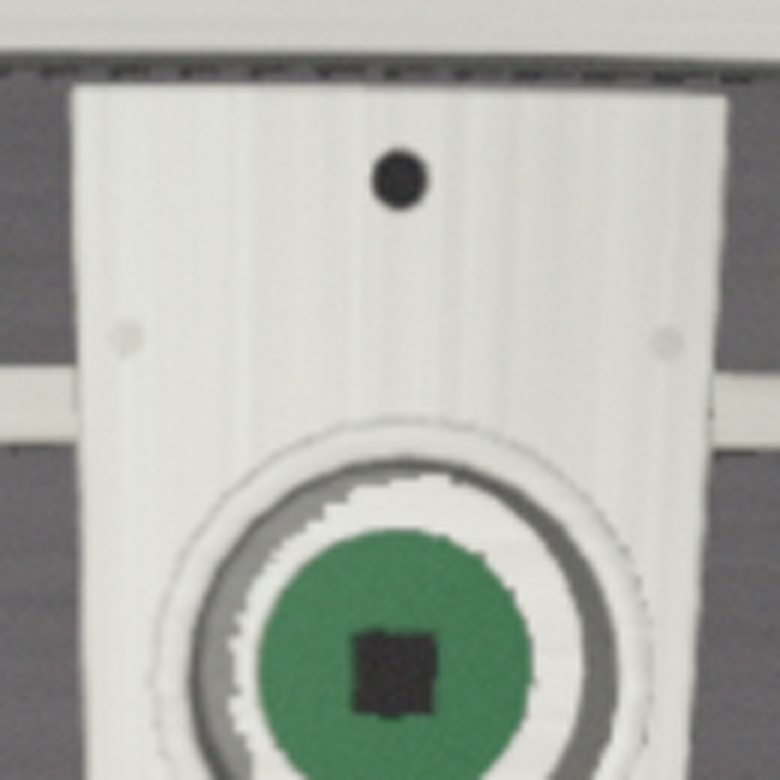

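View pics/d2.png

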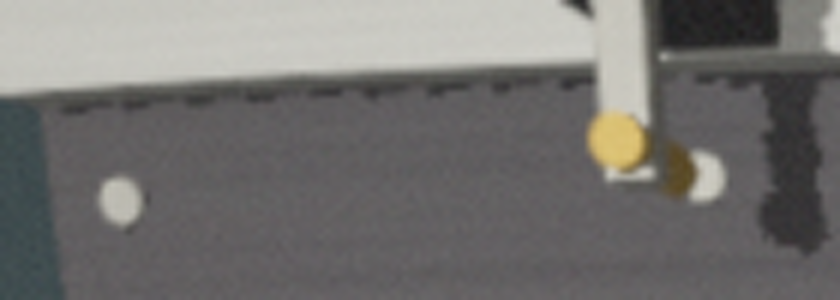

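View pics/d3.png

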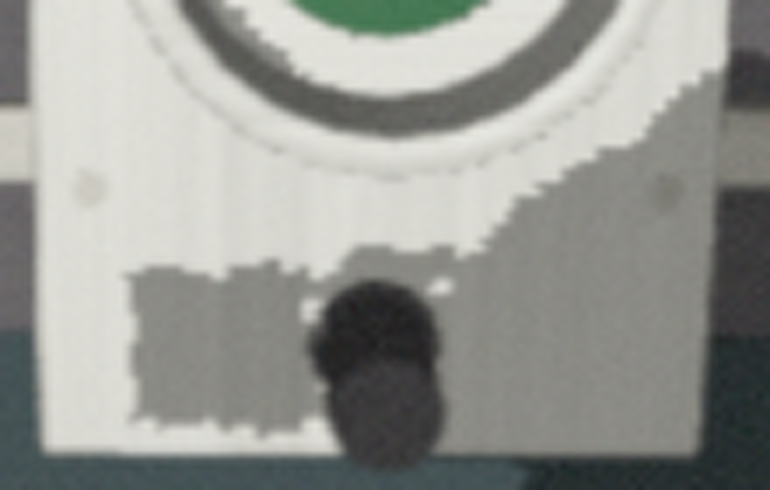

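```bash
python3 - <<'E'
from h import *
f=lambda u0,v0,k,x,y:("w1",u0+(x+.5)/k-.5,v0+(y+.5)/k-.5)
d1=lambda x,y:f(215,0,6,x,y); d2=lambda x,y:f(40,0,6,x,y); d3=lambda x,y:f(225,130,7,x,y)
dot=atz(*d1(400,180),.032); print("dot",dot)
pt=atz(*d2(618,140),.068); print("pintop",pt, "lower",atz(*d2(685,175),.045))
print("posttop",atz(*d3(386,413),.072),"base",atz(*d3(374,340),.032))
print("cup: inner floor green sq",atz(*d1(395,675),.035))
g=[d1(73,85),d1(727,97),d3(42,452),d3(702,455)]
P=[atz(*q,.032) for q in g]; print(np.round(P,4))
for a,b in((0,1),(2,3)): e=P[b]-P[a]; print("yaw",np.arctan2(e[0],-e[1])+0, np.hypot(*e[:2]))
# rim circle inner: fit ellipse in image
img=load("w1")[0]
print("proj rim test", [proj("w1",[pt[0],pt[1],z]).round(1).tolist() for z in(.068,.038)])
# rim inner-edge points: left,right,top,bottom
for q in [d1(192,675),d1(618,675),d1(400,458),d3(400,137)]: print(atz(*q,.072))
e=P[0]-P[2]; print("x dir",e)
yv=np.array([.1732,.9849]);print("travel", (pt-dot)[:2]@yv, "perp",(pt-dot)[:2]@np.array([.9849,-.1732]))
E
```

```text
dot [ 0.63843383 -0.30394557  0.032     ]
pintop [ 0.66169808 -0.17844746  0.068     ] lower [ 0.6601598  -0.18071872  0.045     ]
posttop [ 0.48558002 -0.27587455  0.072     ] base [ 0.48537207 -0.27601081  0.032     ]
cup: inner floor green sq [ 0.55809773 -0.29009003  0.035     ]
[[ 0.6625 -0.2528  0.032 ]
 [ 0.6424 -0.3599  0.032 ]
 [ 0.4758 -0.2183  0.032 ]
 [ 0.4562 -0.3271  0.032 ]]
yaw -0.185761878471663 0.10895786425751457
yaw -0.17850986951476716 0.11051862068114723
proj rim test [[142.6, 22.9], [153.5, 28.9]]
[ 0.56642463 -0.25676123  0.072     ]
[ 0.5548977  -0.32334999  0.072     ]
[ 0.59298494 -0.29431442  0.072     ]
[ 0.525496   -0.28414674  0.072     ]
x dir [ 0.18674847 -0.03451604  0.        ]
travel 0.12763244943260224 perp 0.0011766899190337671
```

>>> {"api": "arm_command", "payload": {
  "steps": [0.61,0.41,0.9,0,0,0,1,0,0,1,0,0,0,1,0,0,1,0,0,0,1,0,0,1,0,0,0,1,0,0,1,0,0,0,0.7,0,0,1,0,0,0,0.5,0,0,0.5,0,0,0,0.5,0,0,0,0,0,0,0.5]
}}

```text
time: 3.7
tool_pos: [0.4838, -0.2774, 0.0522]
tcp_rot: [2.015, -2.409, -0.004]
wrist_force: [-0.2, 0.6, -0.1]
width: 0.498
```

```bash
python3 - <<'E'
from h import *
s=snap("wrist","w2"); print(s["tool_pos"],s["wrist_force"])
E
```

```text
[ 0.48379105 -0.27735988  0.05215152] [-0.20454394  0.58121677 -0.10419452]
```

View pics/w2.png

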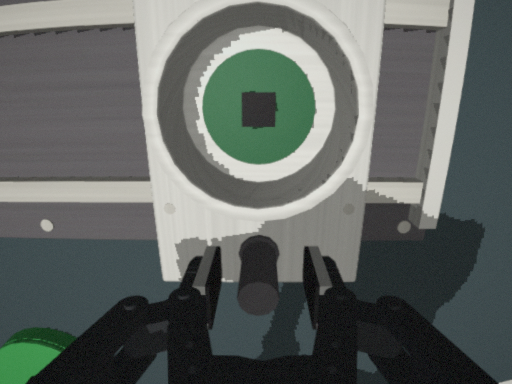

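The post at (259,270) is centred between the jaws, so I'll close on it.

>>> {"api": "arm_command", "payload": {
  "steps": [0,0,0,0,0,0,0.2,0,0,0,0,0,0,0,0,0,0,0,0,0,0,0,0,0,0,0,0,0],
  "squeeze": 50
}}

```text
time: 4.25
tool_pos: [0.4862, -0.2777, 0.055]
tcp_rot: [-2.016, 2.408, -0.004]
wrist_force: [-0.7, 1.5, 6.2]
width: 0.186
```

>>> {"api": "arm_command", "payload": {
  "steps": [0,0,-0.1,0,0,0,0,0,0,0,0,0,0,0]
}}

```text
time: 4.5
tool_pos: [0.4861, -0.2777, 0.0551]
tcp_rot: [-2.016, 2.408, -0.005]
wrist_force: [6.7, -2.4, -13.5]
width: 0.186
```

```bash
python3 - <<'E'
from h import *
s=bot.read_state(); print(s["tool_pos"],s["wrist_force"],s["torque"],s["tcp_rot"],s["time"],s["joint_vel"])
E
```

```text
[ 0.48611114 -0.27767809  0.05513918] [  6.74761392  -2.41280127 -13.50951351] [-0.3547906  -1.15403011 -0.01379685] [-2.01600741  2.40769232 -0.00470259] 4.5 [ 9.96417236e-04  1.29519343e-03 -2.02968436e-03  7.20429180e-04
  3.43839654e-03 -9.04971236e-05]
```

>>> {"api": "arm_command", "payload": {
  "steps": [0,0,0.06,0,0,0,0,-0.3,-0.002,0,0,0,0,0,-0.6,-0.004,0,0,0,0,0,-0.6,-0.004,0,0,0,0,0,-0.6,-0.004,0,0,0,0,0,-0.6,-0.004,0,0,0,0,0,-0.6,-0.004,0,0,0,0,0,-0.4,-0.003,0,0,0,0,0,0,0,0,0,0,0,0,0,0,0,0,0,0,0]
}}

```text
time: 5.75
tool_pos: [0.5062, -0.1676, 0.055]
tcp_rot: [-2.015, 2.408, -0.001]
wrist_force: [5.4, 2.9, 0.0]
width: 0.184
```

```bash
python3 - <<'E'
from h import *
s=snap("side","s3");snap("scene","c3s"); snap("wrist","w3");print(s["tool_pos"],s["wrist_force"])
crop("side0",0,0,1,1,"x")
crop("s3",170,130,250,220,"e1",6)
crop("c3s",180,220,260,290,"e2",8)
E
```

```text
[ 0.50615277 -0.16759619  0.05500754] [5.37158535 2.94962717 0.00901467]
```

View pics/e1.png

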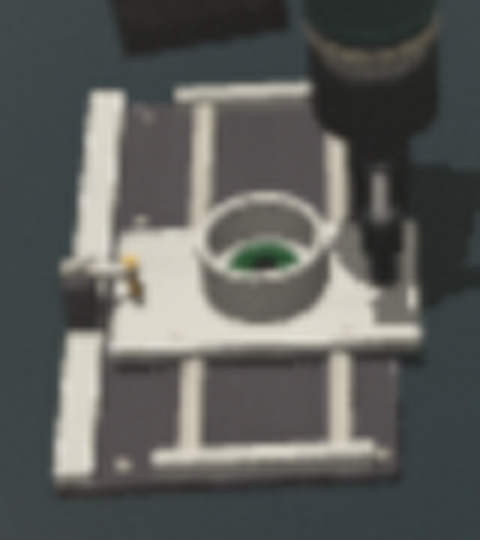

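View pics/e2.png

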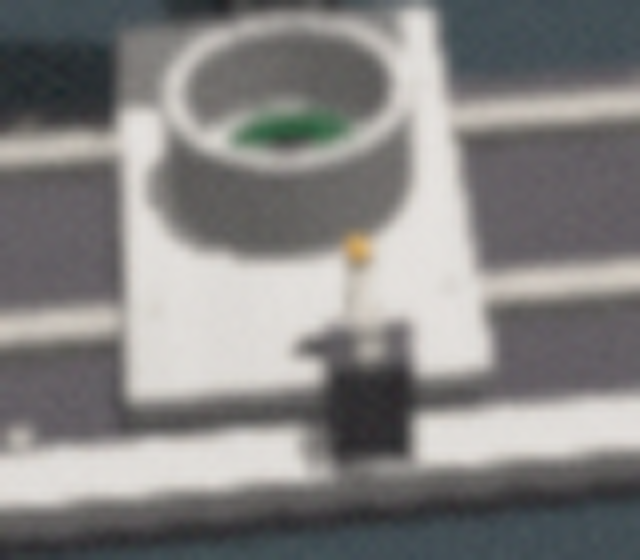

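View pics/w3.png

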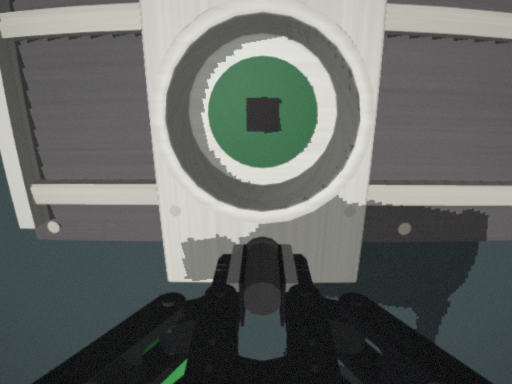

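>>> {"api": "arm_command", "payload": {
  "steps": [0,0,0,0,0,0,0.5,0,0,0,0,0,0,0.5,0,0,-0.5,0,0,0,0.5,0,0,-1,0,0,0,0.5,0,0,-1,0,0,0,0.5,0,-0.8,-1,0,0,0,0.5,0,-0.9,-1,0,0,0,0.5,0,0,0,0,0,0,0.5]
}}

```text
time: 6.9
tool_pos: [0.559, -0.1785, 0.1943]
tcp_rot: [-2.014, 2.405, -0.011]
wrist_force: [-0.8, -0.0, -0.3]
width: 0.499
```

```bash
python3 - <<'E'
from h import *
s=snap("wrist","w4");print(s["tool_pos"],s["wrist_force"],load("w4")[1])
E
```

```text
[ 0.55902699 -0.17845862  0.19426259] [-0.75905075 -0.0279065  -0.30427666] [[308.44343527   0.         261.88440612]
 [  0.         308.44343527 196.32401605]
 [  0.           0.           1.        ]]
```

View pics/w4.png

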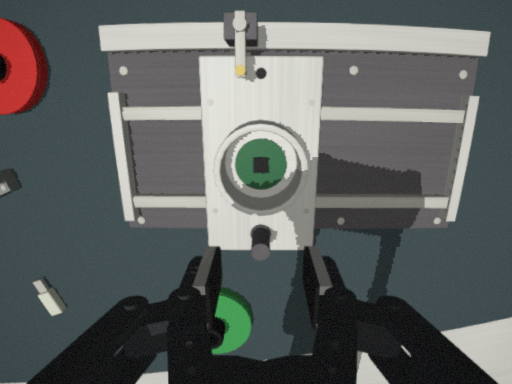

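```bash
python3 - <<'E'
from h import *
crop("w4",215,0,305,90,"f1",8)
E
```

```text
(no output)
```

View pics/f1.png

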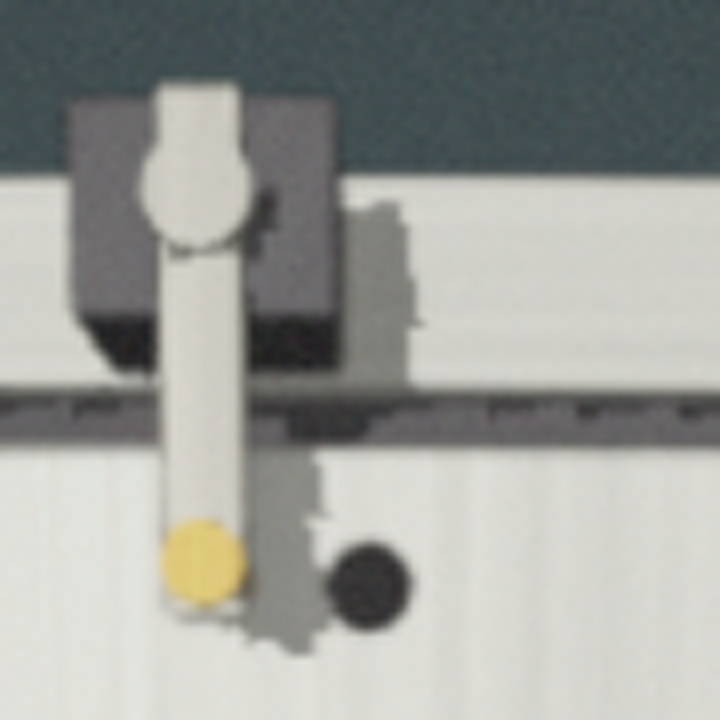

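```bash
python3 - <<'E'
from h import *
F=lambda x,y:("w4",215+(x+.5)/8-.5,(y+.5)/8-.5)
dot=atz(*F(370,587),.032); pt=atz(*F(203,563),.068)
yv=np.array([.18,.9837])
print(dot,pt,(pt-dot)[:2]@yv,[(atz(*F(203,563),z)-dot)[:2]@yv for z in(.062,.066,.07)])
# pin top tri using w1, w4
print(tri([("w1",40+618.5/6-.5,140.5/6-.5),F(203,563)]),tri([("w1",40+618.5/6-.5,140.5/6-.5),F(203,563),("side0",170+131/6,130+262/6),("scene0",115+439/4,205+184/4)]))
print("post",atz("w4",261,252,.072))
E
```

```text
[ 0.6578827  -0.19537088  0.032     ] [ 0.66082065 -0.1795061   0.068     ] 0.016135013570107437 [np.float64(0.01653370972170455), np.float64(0.016267912287306473), np.float64(0.01600211485290837)]
[ 0.66053508 -0.17977281  0.07231555] [ 0.66055894 -0.17827998  0.06902381]
post [ 0.5040436 -0.1680239  0.072    ]
```

>>> {"api": "arm_command", "payload": {
  "steps": [0,0.9,0.9,0,0,0,0.5,0,0.8,1,0,0,0,0.5,0,0,1,0,0,0,0.5,0,0,1,0,0,0,0.5,0,0,0.5,0,0,0,0.5,0,0,0,0,0,0,0.1,0,0,0,0,0,0,0,0,0,0,0,0,0,0]
}}

```text
time: 7.95
tool_pos: [0.5046, -0.1679, 0.0574]
tcp_rot: [2.016, -2.408, -0.002]
wrist_force: [-2.3, 0.3, -4.4]
width: 0.186
```

```bash
python3 - <<'E'
from h import *
s=snap("wrist","w5");print(s["tool_pos"],s["wrist_force"])
print(atz("w5",261,252,.072))
E
```

```text
[ 0.50456358 -0.16787534  0.05739292] [-2.27853875  0.32686751 -4.42505648]
[ 0.52408412 -0.17113751  0.072     ]
```

View pics/w5.png

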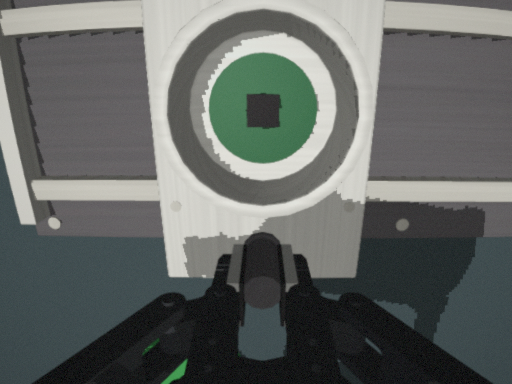

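>>> {"api": "arm_command", "payload": {
  "steps": [-0.2,0,0,0,0,0,0,-0.2,0,0,0,0,0,0,-0.14,0,0,0,0,0,0,0,0,0,0,0,0,0,0,0,0,0,0,0,0]
}}

```text
time: 8.62
tool_pos: [0.5074, -0.1525, 0.0574]
tcp_rot: [2.016, -2.407, -0.001]
wrist_force: [-4.3, -2.7, -4.1]
width: 0.183
```

>>> {"api": "arm_command", "payload": {
  "steps": [0,0,0,0,0,0,0.5,0,0,0,0,0,0,0.5,0,0,-0.5,0,0,0,0.5,0,0,-1,0,0,0,0.5,0,0,-1,0,0,0,0.5,0,-0.8,-1,0,0,0,0.5,0,-0.9,-1,0,0,0,0.5,0,0,0,0,0,0,0.5]
}}

```text
time: 9.62
tool_pos: [0.5627, -0.1623, 0.1979]
tcp_rot: [-2.014, 2.404, -0.013]
wrist_force: [0.6, -0.1, -0.8]
width: 0.503
```

```bash
python3 - <<'E'
from h import *
s=snap("wrist","w6");print(s["tool_pos"],s["tcp_rot"])
snap("side","s6")
crop("w6",215,0,305,90,"g1",8)
crop("s6",175,155,215,190,"g2",16)
E
```

```text
[ 0.56267452 -0.1622677   0.19789319] [-2.01367883  2.40412293 -0.01320018]
```

View pics/g1.png

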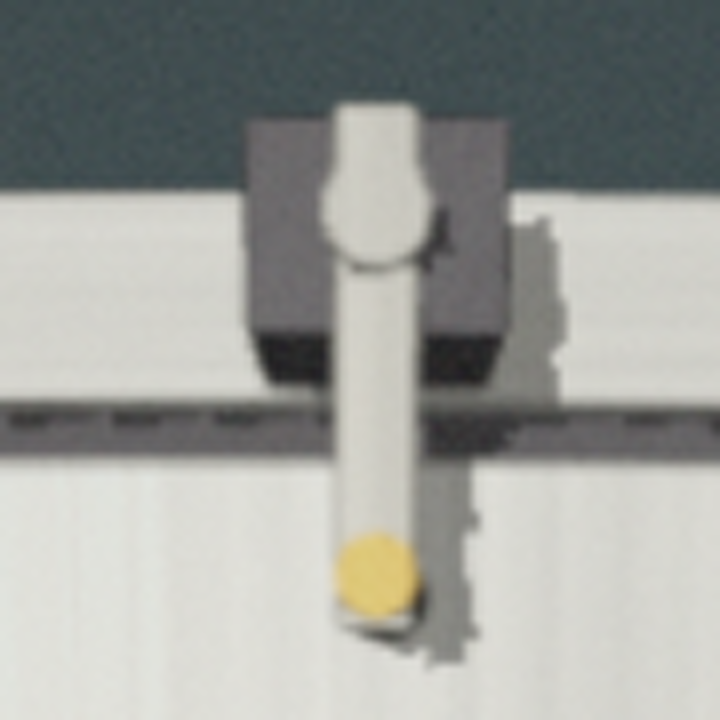

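View pics/g2.png

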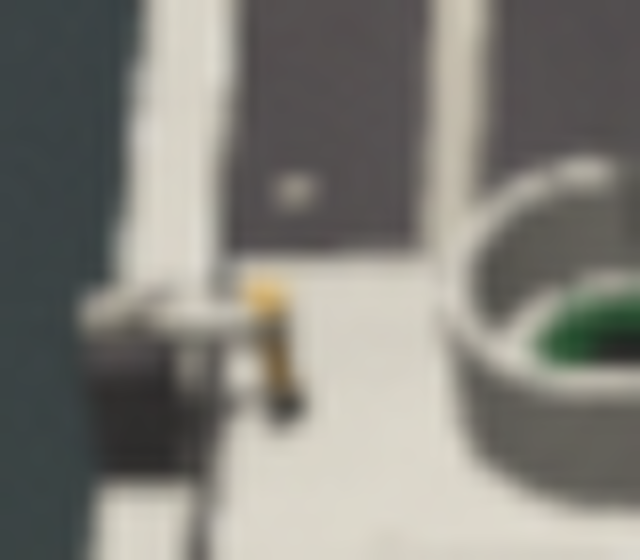

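View pics/w6.png

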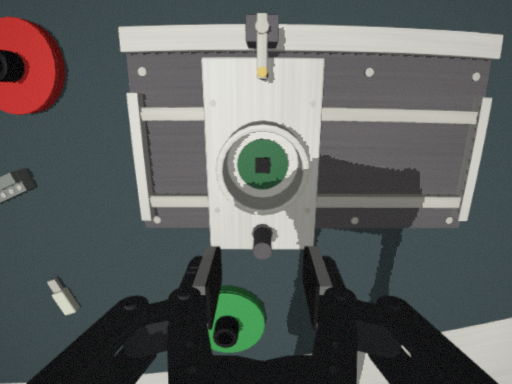

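```bash
python3 - <<'E'
from h import *
def edges(fn,v):
    g=cv2.cvtColor(load(fn)[0],cv2.COLOR_RGB2GRAY).astype(float)
    r=g[v-2:v+3].mean(0); d=np.abs(np.diff(r))
    out=[]
    for a,b in((190,225),(305,335)):
        i=a+np.argmax(d[a:b]); w=d[i-2:i+3]; out.append((w*np.arange(i-2,i+3)).sum()/w.sum()+.5)
    return out
yv=np.array([.18,.9837])
for fn in("w4","w6"):
    for v in(72,90,97,130):
        l,r=edges(fn,v); P=(atz(fn,l,v,.032)+atz(fn,r,v,.032))/2
        print(fn,v,round(l,2),round(r,2),P.round(4), "along",(P[:2]@yv).round(4))
F=lambda fn,x,y:(fn,215+(x+.5)/8-.5,(y+.5)/8-.5)
d=atz(*F("w4",370,587),.032);print("dot4",d[:2]@yv)
p=atz(*F("w6",377,574),.068);print("pin6",p,p[:2]@yv)
p=atz(*F("w4",203,563),.068);print("pin4",p,p[:2]@yv)
print("rows of pin", 574/8, 563/8)
E
```

```text
w4 72 198.89 321.92 [ 0.6591 -0.1952  0.032 ] along -0.0734
w4 90 199.86 321.12 [ 0.6438 -0.1925  0.032 ] along -0.0735
w4 97 200.46 320.95 [ 0.6378 -0.1917  0.032 ] along -0.0737
w4 130 202.08 318.7 [ 0.6085 -0.1861  0.032 ] along -0.0735
w6 72 201.8 323.05 [ 0.6629 -0.1808  0.032 ] along -0.0585
w6 90 202.61 322.09 [ 0.6475 -0.178   0.032 ] along -0.0585
w6 97 202.77 321.92 [ 0.6414 -0.1769  0.032 ] along -0.0586
w6 130 204.25 319.84 [ 0.6118 -0.1713  0.032 ] along -0.0584
dot4 -0.07376745117225557
pin6 [ 0.66094554 -0.17979082  0.068     ] -0.057890031745642556
pin4 [ 0.66082065 -0.1795061   0.068     ] -0.05763243760214814
rows of pin 71.75 70.375
```

```bash
python3 - <<'E'
from h import *
g=lambda q:((q[0]-175+.5)*16-.5,(q[1]-155+.5)*16-.5)
for y in(-.184,-.182,-.1805,-.179): print(y,np.round(g(proj("s6",[.6615+(y+.18)*.18,y,.032])),0))
print("pintop",np.round(g(proj("s6",[.661,-.1797,.068])),0),"tip",np.round(g(proj("s6",[.661,-.1797,.038])),0))
im=load("s6")[0][170:186,183:200]
import sys
big=cv2.resize(im[:,:,::-1],None,fx=32,fy=32,interpolation=cv2.INTER_NEAREST);cv2.imwrite("pics/g3.png",big)
E
```

```text
-0.184 [289. 400.]
-0.182 [289. 406.]
-0.1805 [288. 410.]
-0.179 [288. 415.]
pintop [273. 298.] tip [288. 393.]
```

View pics/g3.png

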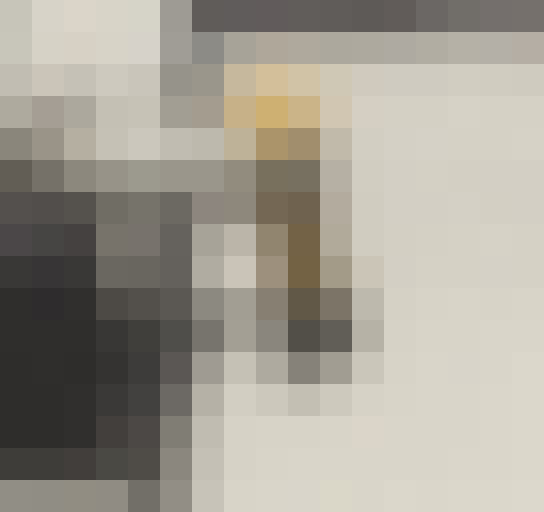

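The dot is about 0.9 mm short of the pin axis, and both views agree. I'll regrip the post and nudge the carriage.

>>> {"api": "arm_command", "payload": {
  "steps": [0,0.9,0.9,0,0,0,0.5,0,0.8,1,0,0,0,0.5,0,0,1,0,0,0,0.5,0,0,1,0,0,0,0.5,0,0,0.5,0,0,0,0.5,0,0,0,0,0,0,0.1,0,0,0,0,0,0,0,0,0,0,0,0,0,0,-0.03,0,0,0,0,0,0,0,0,0,0,0,0,0]
}}

```text
time: 10.98
tool_pos: [0.5076, -0.1518, 0.0604]
tcp_rot: [2.016, -2.407, -0.0]
wrist_force: [-3.6, -3.9, -5.5]
width: 0.182
```

>>> {"api": "arm_command", "payload": {
  "steps": [0,0,0,0,0,0,0.5,0,0,0,0,0,0,0.5,0,0,-0.5,0,0,0,0.5,0,0,-1,0,0,0,0.5,0,0,-1,0,0,0,0.5,0,-0.8,-1,0,0,0,0.5,0,-0.9,-1,0,0,0,0.5,0,0,0,0,0,0,0.5]
}}

```text
time: 11.98
tool_pos: [0.5627, -0.1613, 0.2009]
tcp_rot: [-2.014, 2.404, -0.013]
wrist_force: [-0.2, -0.2, 0.3]
width: 0.501
```

```bash
python3 - <<'E'
from h import *
s=snap("wrist","w7");print(s["tool_pos"],s["tcp_rot"])
def edges(fn,v):
    g=cv2.cvtColor(load(fn)[0],cv2.COLOR_RGB2GRAY).astype(float)
    r=g[v-2:v+3].mean(0); d=np.abs(np.diff(r))
    out=[]
    for a,b in((190,225),(305,335)):
        i=a+np.argmax(d[a:b]); w=d[i-2:i+3]; out.append((w*np.arange(i-2,i+3)).sum()/w.sum()+.5)
    return out
yv=np.array([.18,.9837])
for v in(72,90,130):
        fn="w7";l,r=edges(fn,v); P=(atz(fn,l,v,.032)+atz(fn,r,v,.032))/2
        print(fn,v,round(l,2),round(r,2),P.round(4), "along",(P[:2]@yv).round(4))
crop("w7",205,30,315,130,"g4",7); crop("w7",205,110,315,220,"g5",7)
E
```

```text
[ 0.56272112 -0.16131445  0.20085071] [-2.01387302  2.40415382 -0.01292824]
w7 72 202.76 322.89 [ 0.6631 -0.1802  0.032 ] along -0.058
w7 90 203.66 322.0 [ 0.6475 -0.1775  0.032 ] along -0.058
w7 130 205.21 319.41 [ 0.6114 -0.1706  0.032 ] along -0.0577
```

View pics/g4.png

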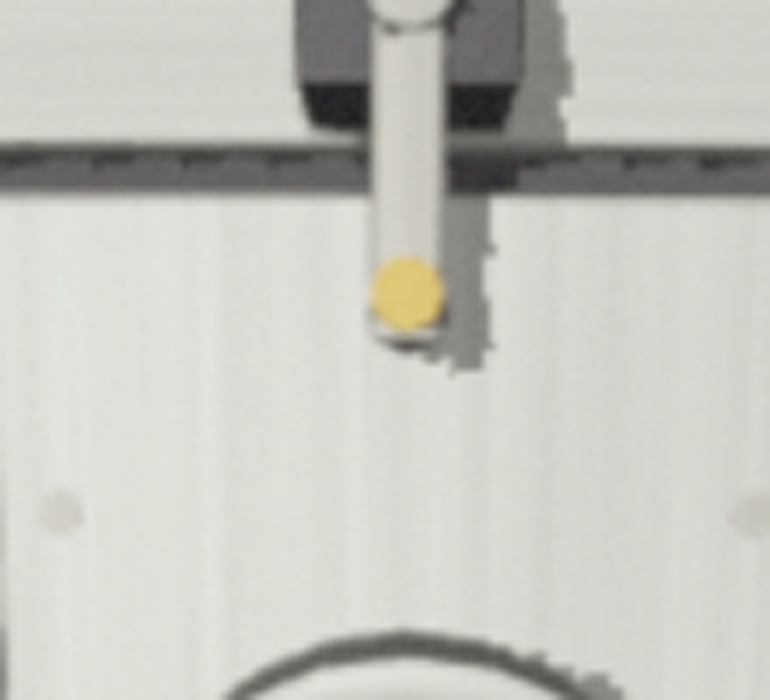

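View pics/g5.png

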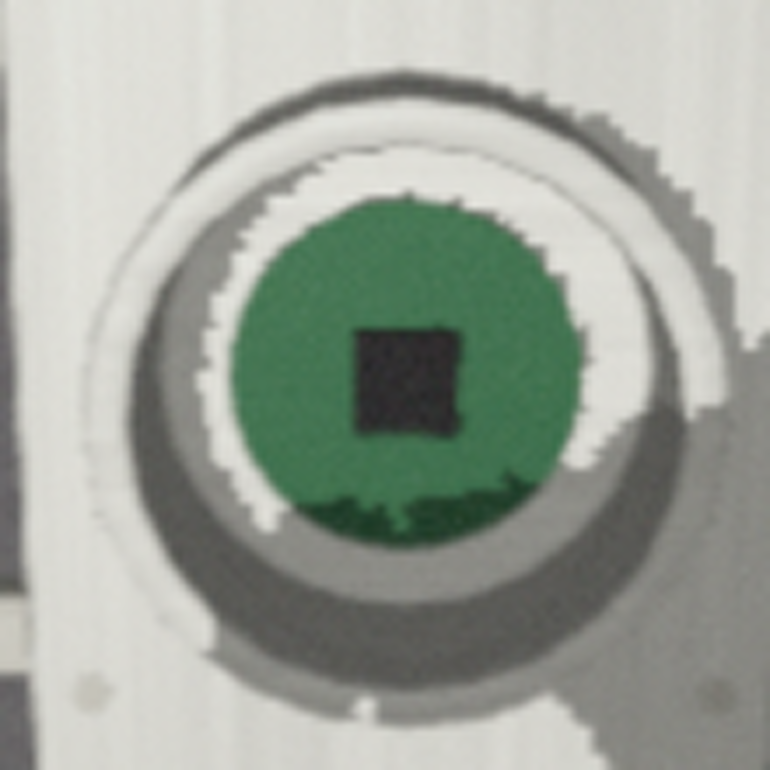

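```bash
python3 - <<'E'
from h import *
G=lambda x,y:("w7",205+(x+.5)/7-.5,110+(y+.5)/7-.5)
P=[atz(*G(*q),.072) for q in((130,419),(686,419),(408,147),(408,690))]
print(np.round(P,4),(P[0]+P[1])/2,(P[2]+P[3])/2,np.linalg.norm(P[0]-P[1]),np.linalg.norm(P[2]-P[3]))
O=[atz(*G(*q),.072) for q in((83,419),(731,408),(408,98),(408,724))]
print((O[0]+O[1])/2,(O[2]+O[3])/2,np.linalg.norm(O[2]-O[3]))
print("floor", [atz(*G(407,382),z) for z in(.034,.038)])
print("post",atz("w7",262,249,.072))
s=bot.read_state();m=R.from_rotvec(s["tcp_rot"]).as_matrix();print(m.round(4),s["tool_pos"])
E
```

```text
[[ 0.5886 -0.1323  0.072 ]
 [ 0.5766 -0.1995  0.072 ]
 [ 0.6151 -0.1716  0.072 ]
 [ 0.5476 -0.1597  0.072 ]] [ 0.58263797 -0.16587573  0.072     ] [ 0.58137034 -0.16564794  0.072     ] 0.06829167997181332 0.06851483964355887
[ 0.58335721 -0.16584738  0.072     ] [ 0.58187854 -0.16573834  0.072     ] 0.07888939837626484
floor [array([ 0.57882745, -0.16517834,  0.034     ]), array([ 0.57970792, -0.16532322,  0.038     ])]
post [ 0.50738414 -0.15172189  0.072     ]
[[-1.754e-01 -9.845e-01  4.500e-03]
 [-9.845e-01  1.754e-01 -1.300e-03]
 [ 5.000e-04 -4.600e-03 -1.000e+00]] [ 0.56025238 -0.16064492  0.19826047]
```

The dot is now within about 0.4 mm of the pin axis, and the cup centre is at about (0.582, -0.166). Next I move over the lids.

>>> {"api": "arm_command", "payload": {
  "steps": [-0.6,0.15,0,0,0,0,0.5,-1,0.26,0,0,0,0,0.5,-1,0.26,0,0,0,0,0.5,-1,0.26,0,0,0,0,0.5,-1,0.26,0,0,0,0,0.5,-1,0.26,0,0,0,0,0.5,-1,0.26,0,0,0,0,0.5,-1,0.26,0,0,0,0,0.5,-1,0.26,0,0,0,0,0.5,-1,0.26,0,0,0,0,0.5]
}}

```text
time: 13.28
tool_pos: [0.5327, 0.1379, 0.1937]
tcp_rot: [2.015, -2.406, -0.003]
wrist_force: [0.9, -0.2, 0.3]
width: 0.497
```

>>> {"api": "arm_command", "payload": {
  "steps": [-1,0.26,0,0,0,0,0.5,-1,0.26,0,0,0,0,0.5,-1,0.26,0,0,0,0,0.5,-1,0.26,0,0,0,0,0.5,-1,0.26,0,0,0,0,0.5,-0.25,0.04,0,0,0,0,0.5,0,0,0,0,0,0,0.5,0,0,0,0,0,0,0.5]
}}

```text
time: 14.28
tool_pos: [0.5231, 0.2975, 0.195]
tcp_rot: [2.015, -2.408, 0.0]
wrist_force: [-0.3, 0.5, -0.6]
width: 0.501
```

```bash
python3 - <<'E'
from h import *
s=snap("wrist","w8");print(s["tool_pos"],R.from_rotvec(s["tcp_rot"]).as_matrix().round(4),s["q"])
E
```

```text
[0.5230941  0.29748293 0.19498625] [[-1.762e-01 -9.844e-01 -1.000e-03]
 [-9.844e-01  1.762e-01 -9.000e-04]
 [ 1.100e-03  8.000e-04 -1.000e+00]] [ 4.75891480e-01  1.63878803e-01  1.81938195e+00 -3.84580889e-04
  1.15961813e+00  2.22397133e+00]
```

View pics/w8.png

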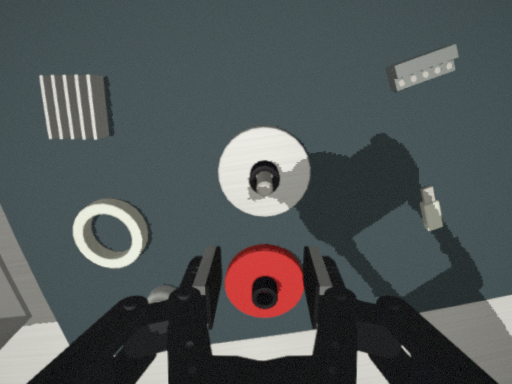

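The white lid stack is central, with its stem top near (263,184) and plate centre near (264,171). The red decoy is about 90 mm nearer the robot.

```bash
python3 - <<'E'
from h import *
crop("w8",210,120,320,225,"h1",7)
E
```

```text
(no output)
```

View pics/h1.png

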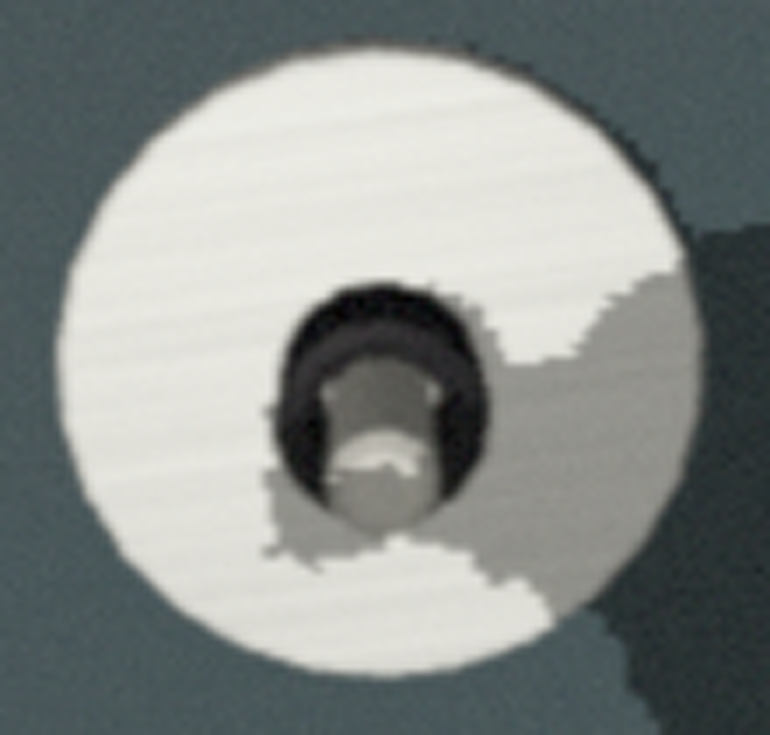

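```bash
python3 - <<'E'
from h import *
G=lambda x,y:("w8",210+(x+.5)/7-.5,120+(y+.5)/7-.5)
print("stem",atz(*G(382,482),.071))
P=[atz(*G(*q),.019) for q in((57,362),(703,362),(382,48),(382,676))]
print((P[0]+P[1])/2,(P[2]+P[3])/2,np.linalg.norm(P[0]-P[1]))
s=bot.read_state();m=R.from_rotvec(s["tcp_rot"]).as_matrix()
t=atz(*G(382,482),.071); print(s["tool_pos"],m.T@(np.array([t[0],t[1],.064])-s["tool_pos"])/.03)
E
```

```text
stem [0.52618085 0.29481264 0.071     ]
[0.52790989 0.29441894 0.019     ] [0.52565293 0.29453012 0.019     ] 0.09402037950555694
[0.52337054 0.29742549 0.19520077] [ 0.06595883 -0.10961738  4.37335835]
```

>>> {"api": "arm_command", "payload": {
  "steps": [0.07,-0.11,0.9,0,0,0,0.5,0,0,1,0,0,0,0.5,0,0,1,0,0,0,0.5,0,0,0.8,0,0,0,0.5,0,0,0.4,0,0,0,0.5,0,0,0.2,0,0,0,0.4,0,0,0,0,0,0,0.4,0,0,0,0,0,0,0.4]
}}

```text
time: 15.32
tool_pos: [0.5274, 0.2962, 0.0677]
tcp_rot: [-2.015, 2.407, -0.001]
wrist_force: [0.9, 0.5, 0.6]
width: 0.402
```

```bash
python3 - <<'E'
from h import *
s=snap("wrist","w9");print(s["tool_pos"],s["wrist_force"])
E
```

```text
[0.5273583  0.29617592 0.06765571] [0.93970239 0.46475326 0.63762834]
```

View pics/w9.png

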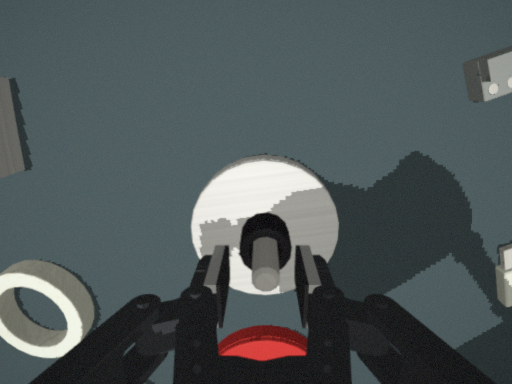

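The stem is centred between the pads. I'll lower 3 mm and close.

>>> {"api": "arm_command", "payload": {
  "steps": [0.02,0,0.1,0,0,0,0.3,0,0,0,0,0,0,0.1,0,0,0,0,0,0,0,0,0,0,0,0,0,0,0,0,0,0,0,0,0],
  "squeeze": 70
}}

```text
time: 16.0
tool_pos: [0.5263, 0.2949, 0.0637]
tcp_rot: [2.017, -2.408, 0.0]
wrist_force: [-1.3, -3.1, 4.4]
width: 0.133
```

```bash
python3 - <<'E'
from h import *
s=snap("wrist","w10");print(s["tool_pos"],s["wrist_force"],s["width"])
E
```

```text
[0.52634101 0.29493656 0.06366191] [-1.34900456 -3.0578454   4.41977362] 0.13260797514940398
```

View pics/w10.png

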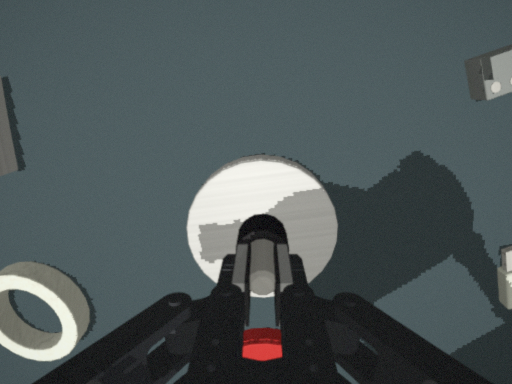

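>>> {"api": "arm_command", "payload": {
  "steps": [0,0,-0.2,0,0,0,0,0,0,-0.4,0,0,0,0,0,0,-0.6,0,0,0,0,0,0,-0.8,0,0,0,0,0,0,-0.8,0,0,0,0,0,0,-0.8,0,0,0,0,0,0,-0.4,0,0,0,0,0,0,0,0,0,0,0,0,0,0,0,0,0,0]
}}

```text
time: 17.18
tool_pos: [0.5257, 0.2949, 0.1825]
tcp_rot: [2.016, -2.408, -0.001]
wrist_force: [-0.2, -0.4, -4.7]
width: 0.134
```

```bash
python3 - <<'E'
from h import *
s=snap("wrist","w11");print(s["tool_pos"],s["wrist_force"],s["width"],R.from_rotvec(s["tcp_rot"]).as_matrix().round(4))
snap("scene","c11");crop("c11",320,100,420,200,"c11c",6)
m=R.from_rotvec(s["tcp_rot"]).as_matrix();print(m.T@(np.array([.5822,-.1657,.199])-s["tool_pos"])/.03)
E
```

```text
[0.52571985 0.29485769 0.18250281] [-0.18218615 -0.3672055  -4.71586361] 0.13381584457525936 [[-1.758e-01 -9.844e-01 -1.600e-03]
 [-9.844e-01  1.758e-01 -8.000e-04]
 [ 1.000e-03  1.400e-03 -1.000e+00]]
[14.78248737 -4.55120125 -0.54131441]
```

View pics/w11.png

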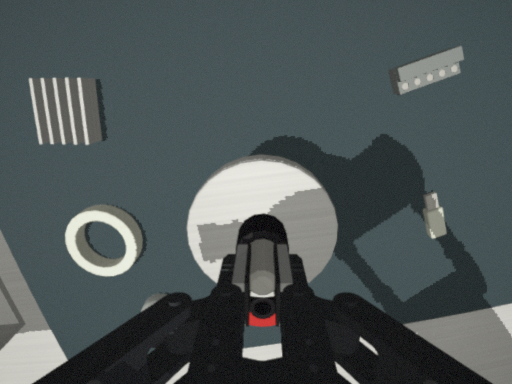

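View pics/c11c.png

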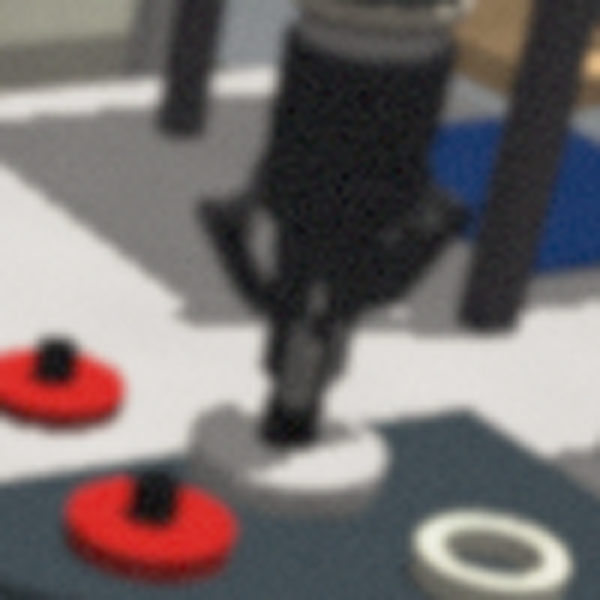

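Both lids are lifted together: the force is about 4.5 N and they are level. Next I carry them over the cup.

>>> {"api": "arm_command", "payload": {
  "steps": [0.3,-0.09,0,0,0,0,0,0.6,-0.18,0,0,0,0,0,0.9,-0.28,0,0,0,0,0,1,-0.31,0,0,0,0,0,1,-0.31,0,0,0,0,0,1,-0.31,0,0,0,0,0,1,-0.31,0,0,0,0,0,1,-0.31,0,0,0,0,0,1,-0.31,0,0,0,0,0,1,-0.31,0,0,0,0,0]
}}

```text
time: 18.52
tool_pos: [0.5599, 0.0186, 0.1834]
tcp_rot: [2.016, -2.409, 0.0]
wrist_force: [0.2, -0.7, -4.3]
width: 0.134
```

>>> {"api": "arm_command", "payload": {
  "steps": [1,-0.31,0,0,0,0,0,1,-0.31,0,0,0,0,0,1,-0.31,0,0,0,0,0,1,-0.31,0,0,0,0,0,1,-0.31,0,0,0,0,0,0.6,-0.18,0,0,0,0,0,0.3,-0.09,0,0,0,0,0,0,0,0,0,0,0,0,0,0,0,0,0,0,0,0,0,0,0,0,0,0]
}}

```text
time: 19.77
tool_pos: [0.5829, -0.1619, 0.1835]
tcp_rot: [-2.018, 2.408, 0.001]
wrist_force: [0.5, -0.4, -4.5]
width: 0.135
```

```bash
python3 - <<'E'
from h import *
s=snap("wrist","w12");print(s["tool_pos"],s["wrist_force"],s["width"],s["time"])
m=R.from_rotvec(s["tcp_rot"]).as_matrix();print(m.round(4),m.T@(np.array([.5822,-.1657,.1277])-s["tool_pos"])/.03)
snap("side","s12");crop("s12",170,130,250,220,"s12c",6)
snap("scene","c12");crop("c12",140,180,260,280,"c12c",6)
E
```

```text
[ 0.58294707 -0.16189474  0.18345292] [ 0.47946935 -0.37620071 -4.52377622] 0.13486436473974367 19.775
[[-1.746e-01 -9.846e-01 -2.000e-04]
 [-9.846e-01  1.746e-01  3.000e-04]
 [-3.000e-04  2.000e-04 -1.000e+00]] [0.1297495  0.00199018 1.85839582]
```

View pics/w12.png

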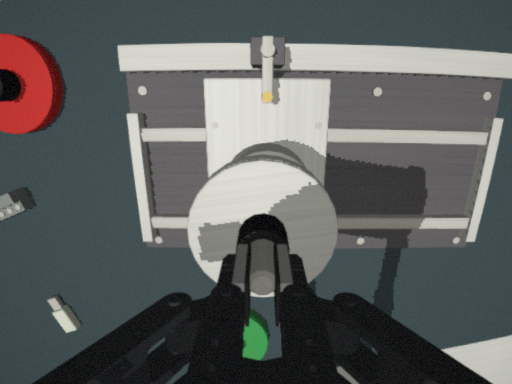

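View pics/s12c.png

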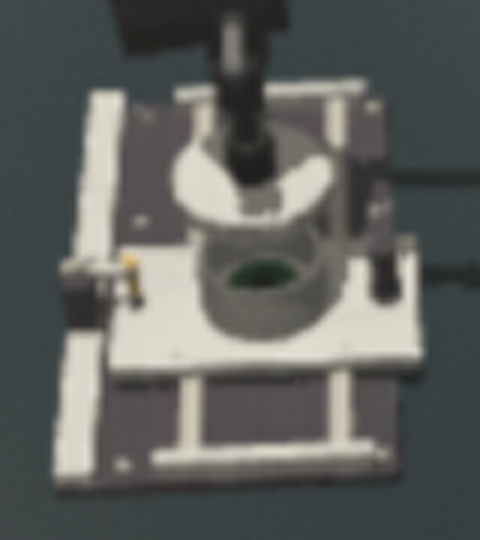

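View pics/c12c.png

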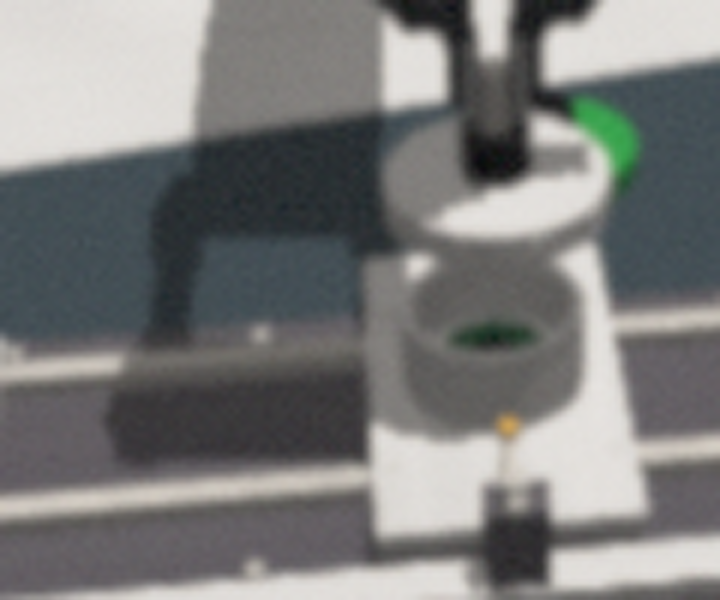

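```bash
python3 - <<'E'
from h import *
print(atz("w12",267,97,.068))
s=bot.read_state();m=R.from_rotvec(s["tcp_rot"]).as_matrix();print(s["tool_pos"],m.T@(np.array([.5822,-.1657,.1277])-s["tool_pos"])/.03)
for fn,P in(("s12",[.5822,-.1657,.072]),):
    print(proj(fn,P))
E
```

```text
[ 0.66018763 -0.1795325   0.068     ]
[ 0.58303951 -0.16222928  0.18353454] [0.11900103 0.00737092 1.86113828]
[213.27408863 171.3351471 ]
```

>>> {"api": "arm_command", "payload": {
  "steps": [0.12,0.01,0.2,0,0,0,0,0,0,0.4,0,0,0,0,0,0,0.4,0,0,0,0,0,0,0.3,0,0,0,0,0,0,0.1,0,0,0,0,0,0,0,0,0,0,0,0,0,0,0,0,0,0]
}}

```text
time: 20.8
tool_pos: [0.5825, -0.1665, 0.142]
tcp_rot: [-2.016, 2.408, -0.001]
wrist_force: [-0.4, 0.6, -4.5]
width: 0.134
```

```bash
python3 - <<'E'
from h import *
s=snap("wrist","w13");print(s["tool_pos"],s["wrist_force"])
m=R.from_rotvec(s["tcp_rot"]).as_matrix();print(m.T@(np.array([.5822,-.1657,.1277])-s["tool_pos"])/.03)
snap("side","s13");crop("s13",195,140,235,190,"s13c",12)
E
```

```text
[ 0.58251365 -0.16652671  0.14202867] [-0.36674159  0.6217855  -4.49788195]
[-0.02537164  0.01562267  0.47760247]
```

View pics/s13c.png

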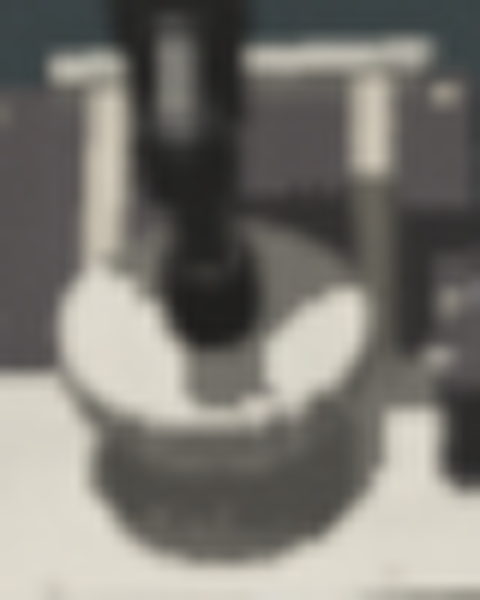

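```bash
python3 - <<'E'
from h import *
im=cv2.resize(load("s13")[0][135:195,185:245,::-1],None,fx=12,fy=12,interpolation=cv2.INTER_CUBIC)
def circ(c,r,z,col):
    t=np.linspace(0,2*np.pi,73)
    p=np.array([(proj("s13",[c[0]+r*np.cos(a),c[1]+r*np.sin(a),z])-[185,135]+.5)*12-.5 for a in t])
    cv2.polylines(im,[p.astype(np.int32)],False,col,1)
c=(.5822,-.1657)
circ(c,.04,.072,(0,0,255));circ(c,.04,.032,(0,0,255));circ((.5825,-.1665),.047,.0975,(0,255,0))
cv2.imwrite("pics/ov.png",im)
E
```

```text
(no output)
```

View pics/ov.png

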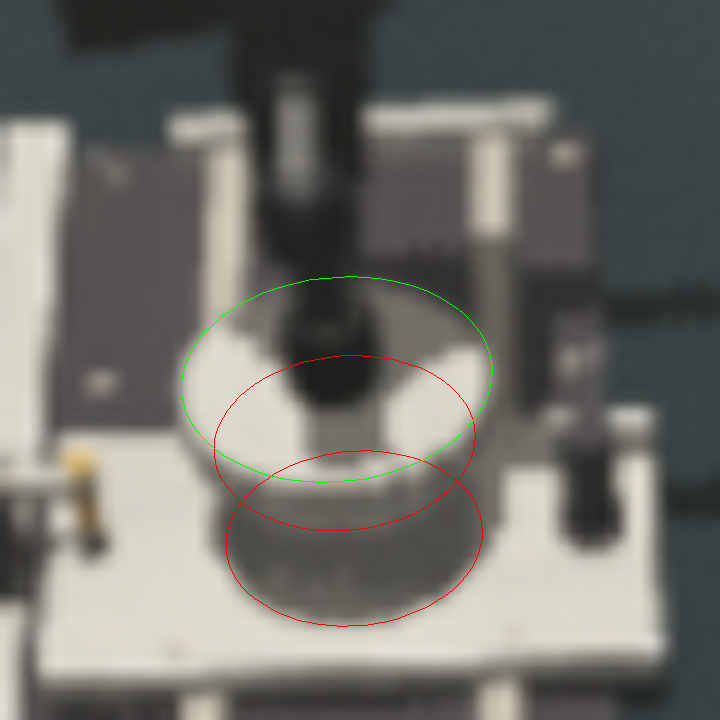

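View pics/w13.png

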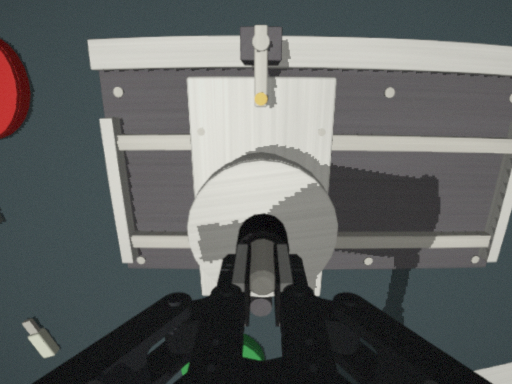

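The overlay matches: the lid is over the cup to within about 1 mm, so I'll lower slowly.

>>> {"api": "arm_command", "payload": {
  "steps": [-0.02,0.015,0.08,0,0,0,0,0,0,0.08,0,0,0,0,0,0,0.08,0,0,0,0,0,0,0.06,0,0,0,0,0,0,0.04,0,0,0,0,0,0,0,0,0,0,0]
}}

```text
time: 21.65
tool_pos: [0.5816, -0.1657, 0.1311]
tcp_rot: [2.017, -2.409, -0.0]
wrist_force: [-0.3, -0.5, -4.7]
width: 0.131
```

>>> {"api": "arm_command", "payload": {
  "steps": [0,0,0.04,0,0,0,0,0,0,0.03,0,0,0,0,0,0,0.03,0,0,0,0,0,0,0.02,0,0,0,0,0,0,0,0,0,0,0]
}}

```text
time: 22.28
tool_pos: [0.5817, -0.1657, 0.1277]
tcp_rot: [2.017, -2.409, 0.0]
wrist_force: [0.4, -1.2, -4.3]
width: 0.139
```

>>> {"api": "arm_command", "payload": {
  "steps": [0,0,0.03,0,0,0,0,0,0,0.02,0,0,0,0,0,0,0,0,0,0,0]
}}

```text
time: 22.65
tool_pos: [0.5818, -0.1658, 0.1276]
tcp_rot: [-2.017, 2.409, -0.001]
wrist_force: [-4.0, 0.3, 4.8]
width: 0.14
```

Contact came at the expected seated height (z = 0.1276, +4.8 N). Releasing.

>>> {"api": "arm_command", "payload": {
  "steps": [0,0,0,0,0,0,0.25,0,0,0,0,0,0,0.4,0,0,0,0,0,0,0.5,0,0,-0.3,0,0,0,0.5,0,0,0,0,0,0,0.5,0,0,0,0,0,0,0.5]
}}

```text
time: 23.4
tool_pos: [0.582, -0.1657, 0.1355]
tcp_rot: [-2.017, 2.408, -0.001]
wrist_force: [0.4, 0.3, -0.2]
width: 0.503
```

```bash
python3 - <<'E'
from h import *
s=snap("wrist","w14");print(s["tool_pos"],s["wrist_force"])
snap("side","s14")
im=cv2.resize(load("s14")[0][135:195,185:245,::-1],None,fx=12,fy=12,interpolation=cv2.INTER_CUBIC)
def circ(c,r,z,col):
    t=np.linspace(0,2*np.pi,73)
    p=np.array([(proj("s14",[c[0]+r*np.cos(a),c[1]+r*np.sin(a),z])-[185,135]+.5)*12-.5 for a in t])
    cv2.polylines(im,[p.astype(np.int32)],False,col,1)
circ((.5822,-.1657),.047,.083,(0,255,0))
cv2.imwrite("pics/ov2.png",im)
E
```

```text
[ 0.58197067 -0.16574678  0.13552612] [ 0.37651957  0.34585314 -0.15747269]
```

View pics/ov2.png

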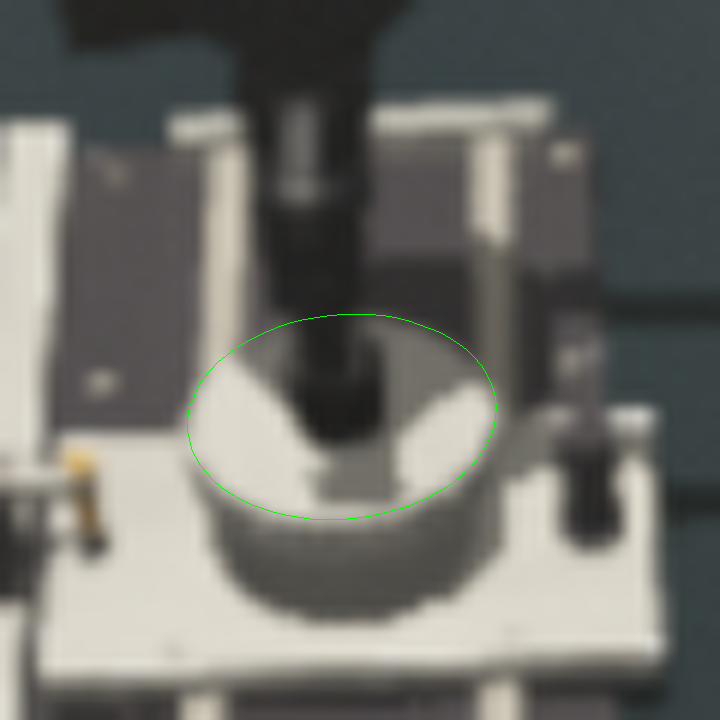

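View pics/w14.png

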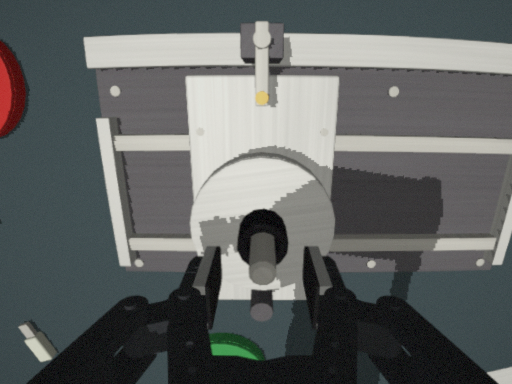

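```bash
python3 - <<'E'
from h import *
crop("w14",215,195,310,300,"k1",7)
E
```

```text
(no output)
```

View pics/k1.png

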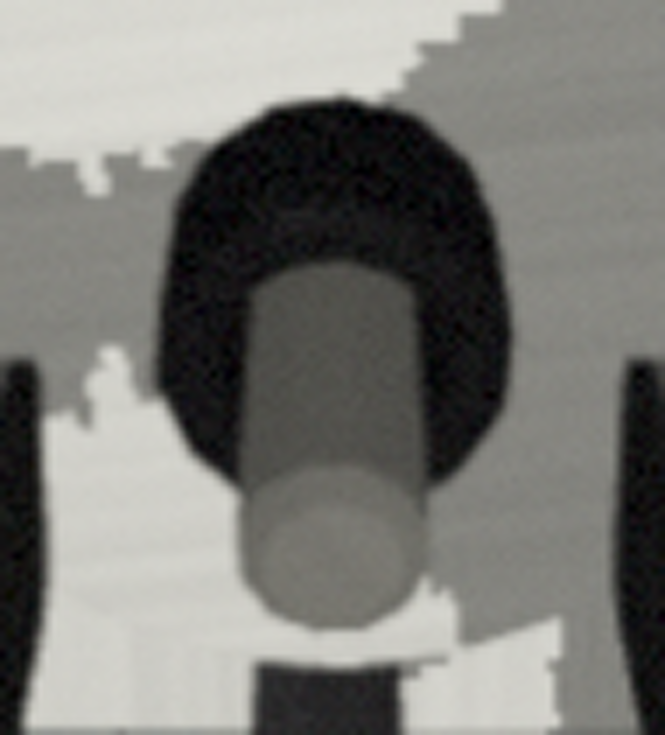

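```bash
python3 - <<'E'
from h import *
G=lambda x,y:("w14",215+(x+.5)/7-.5,195+(y+.5)/7-.5)
print(atz(*G(334,547),.135)); s=bot.read_state();m=R.from_rotvec(s["tcp_rot"]).as_matrix();t=atz(*G(334,547),.135);t[2]=.102;print(s["tool_pos"],m.T@(t-s["tool_pos"])/.03)
E
```

```text
[ 0.58169858 -0.16602788  0.135     ]
[ 0.58162303 -0.16567962  0.13509704] [ 0.01098956 -0.00471936  1.10323387]
```

Stem, collar and jaws are aligned to about 0.4 mm. Lowering to the collar.

>>> {"api": "arm_command", "payload": {
  "steps": [0.01,0,0.3,0,0,0,0.55,0,0,0.3,0,0,0,0.55,0,0,0.3,0,0,0,0.55,0,0,0.15,0,0,0,0.55,0,0,0,0,0,0,0.55,0,0,0,0,0,0,0.55]
}}

```text
time: 24.25
tool_pos: [0.5819, -0.1661, 0.1039]
tcp_rot: [-2.017, 2.409, -0.001]
wrist_force: [0.0, 0.4, 0.1]
width: 0.55
```

```bash
python3 - <<'E'
from h import *
s=snap("wrist","w15");print(s["tool_pos"],s["wrist_force"],s["width"])
crop("w15",160,180,360,330,"k2",4)
E
```

```text
[ 0.58194558 -0.1660619   0.10393872] [0.03047018 0.3927018  0.12892736] 0.5495027226925979
```

View pics/k2.png

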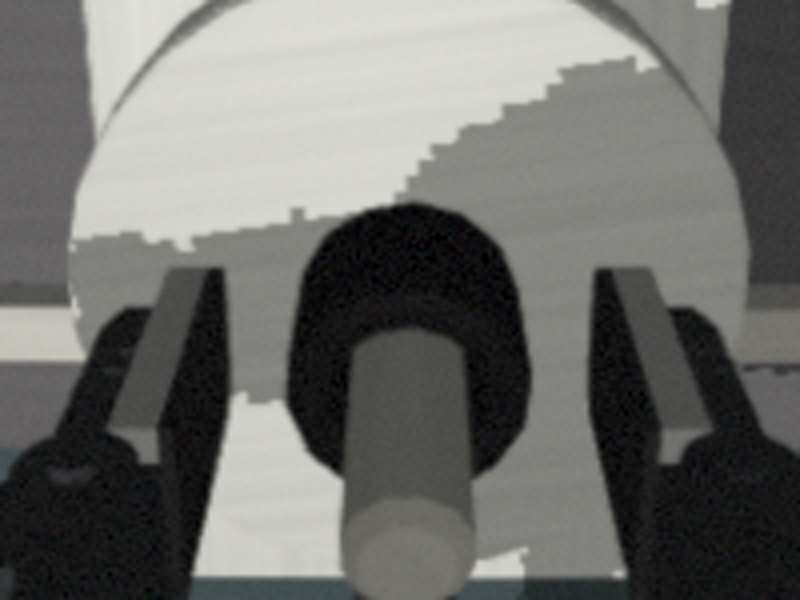

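>>> {"api": "arm_command", "payload": {
  "steps": [0,0,0,0,0,0,0.4,0,0,0,0,0,0,0.2,0,0,0,0,0,0,0.2,0,0,0,0,0,0,0.2,0,0,0,0,0,0,0.2],
  "squeeze": 40
}}

```text
time: 24.92
tool_pos: [0.5821, -0.1661, 0.1044]
tcp_rot: [-2.016, 2.408, -0.001]
wrist_force: [-0.8, 0.9, 5.4]
width: 0.331
```

```bash
python3 - <<'E'
from h import *
s=snap("wrist","w16");print(s["tool_pos"],s["wrist_force"],s["width"],s["torque"])
crop("w16",160,180,360,330,"k3",4)
E
```

```text
[ 0.5821458  -0.16609489  0.10436303] [-0.80196073  0.88303676  5.43779916] 0.33124493650333064 [0.10035595 0.09136475 0.06224799]
```

View pics/k3.png

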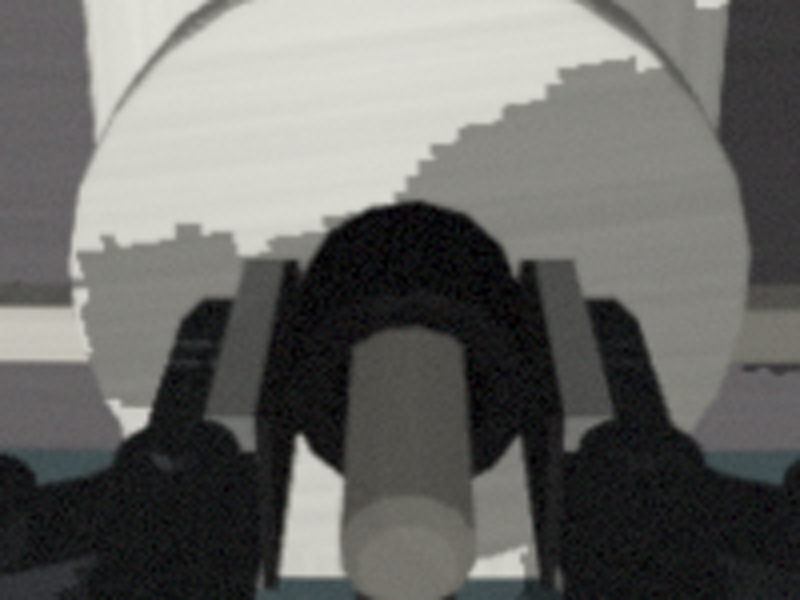

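>>> {"api": "arm_command", "payload": {
  "steps": [0,0,-0.1,0,0,0,0.2,0,0,-0.1,0,0,0,0.2,0,0,-0.2,0,0,0,0.2,0,0,0,0,0,0,0.2]
}}

```text
time: 25.48
tool_pos: [0.5821, -0.1661, 0.1162]
tcp_rot: [-2.016, 2.408, -0.001]
wrist_force: [-0.6, 0.1, -1.5]
width: 0.33
```

```bash
python3 - <<'E'
from h import *
s=snap("wrist","w17");print(s["tool_pos"],s["wrist_force"],s["width"],s["torque"])
crop("w17",160,180,360,330,"k4",4)
E
```

```text
[ 0.58205861 -0.16610574  0.11621469] [-0.5992333   0.12766369 -1.4819033 ] 0.3303816563576191 [-0.03815468  0.00144922 -0.02368271]
```

View pics/k4.png

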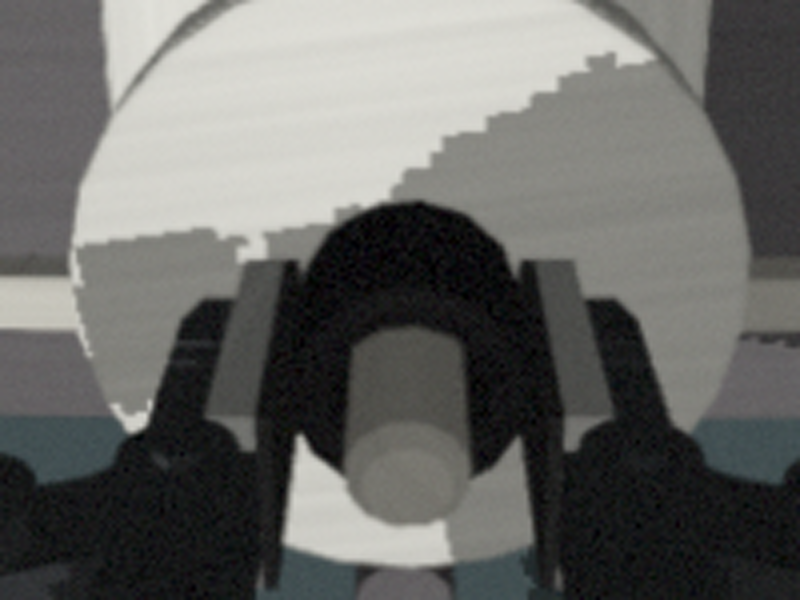

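Only the outer lid is rising: the force is 1.5 N for its 0.16 kg, and the stem is sinking through the collar. I'll continue the lift to about 120 mm.

>>> {"api": "arm_command", "payload": {
  "steps": [0,0,-0.2,0,0,0,0.2,0,0,-0.3,0,0,0,0.2,0,0,-0.4,0,0,0,0.2,0,0,-0.4,0,0,0,0.2,0,0,-0.4,0,0,0,0.2,0,0,-0.4,0,0,0,0.2,0,0,-0.4,0,0,0,0.2,0,0,-0.4,0,0,0,0.2,0,0,-0.4,0,0,0,0.2,0,0,-0.2,0,0,0,0.2]
}}

```text
time: 26.78
tool_pos: [0.5821, -0.1661, 0.2219]
tcp_rot: [-2.016, 2.408, -0.002]
wrist_force: [-0.0, 0.3, -1.3]
width: 0.331
```

>>> {"api": "arm_command", "payload": {
  "steps": [0,0,-0.1,0,0,0,0.2,0,0,0,0,0,0,0.2,0,0,0,0,0,0,0.2,0,0,0,0,0,0,0.2]
}}

```text
time: 27.28
tool_pos: [0.5814, -0.1659, 0.2231]
tcp_rot: [2.016, -2.408, -0.001]
wrist_force: [-0.1, 0.1, -1.0]
width: 0.331
```

```bash
python3 - <<'E'
from h import *
s=snap("wrist","w18");print(s["tool_pos"],s["tcp_rot"],s["wrist_force"],s["width"],abs(s["joint_vel"]).max(),s["time"])
snap("side","s18");snap("scene","c18");crop("s18",165,100,255,210,"k5",5);crop("c18",120,140,280,290,"k6",5)
E
```

```text
[ 0.58139284 -0.16590958  0.22314727] [ 2.01642796e+00 -2.40842406e+00 -1.22566337e-03] [-0.11269448  0.1349921  -1.04336452] 0.3311867078099643 0.0018948588623245919 27.275
```

View pics/w18.png

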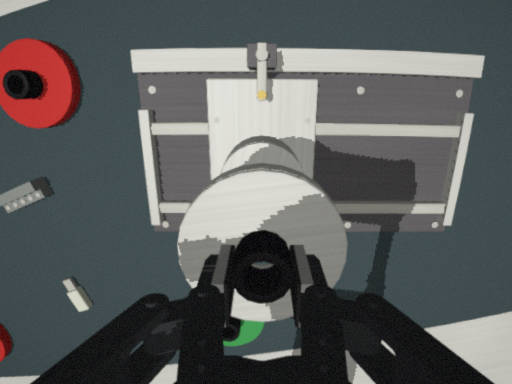

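View pics/k5.png

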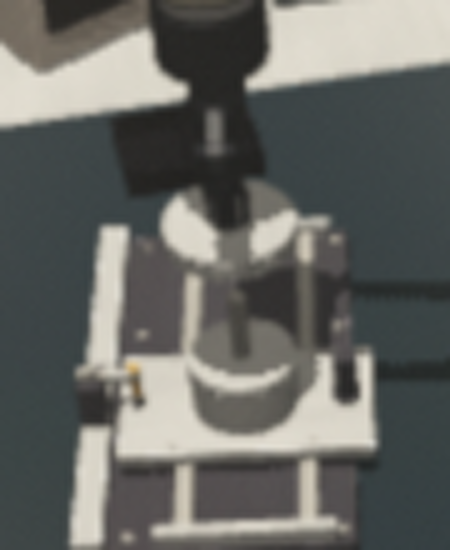

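View pics/k6.png

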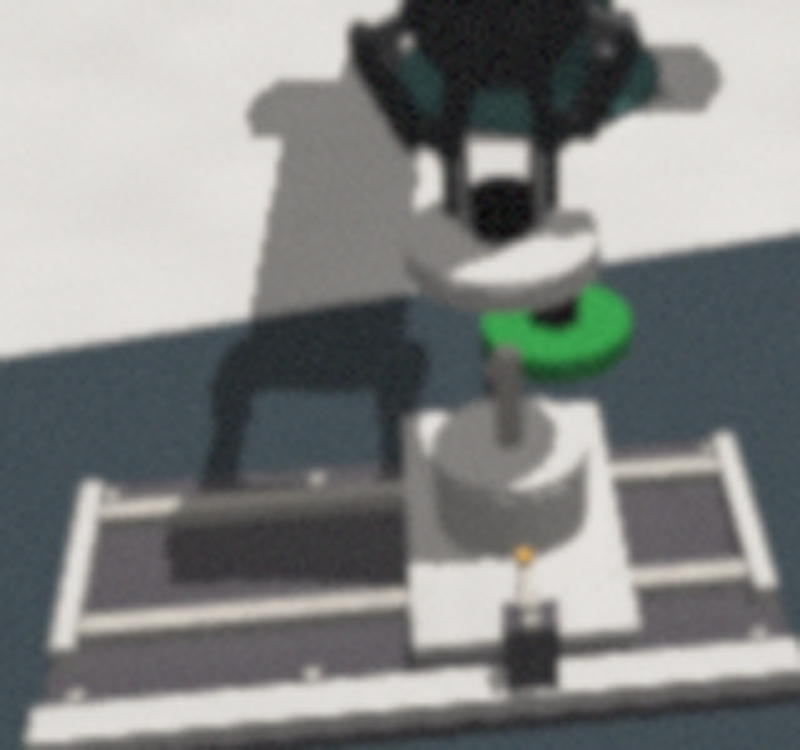

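Outer lid is clear and level, and the inner lid sits flat in the cup. One last check of the dot, using the carriage edges against the pin, then I hand in.

```bash
python3 - <<'E'
from h import *
g=cv2.cvtColor(load("w18")[0],cv2.COLOR_RGB2GRAY).astype(float)
yv=np.array([.18,.9837])
for v in(92,100,112):
    d=np.abs(np.diff(g[v-2:v+3].mean(0)));o=[]
    for a,b in((195,225),(303,330)):
        i=a+np.argmax(d[a:b]); w=d[i-2:i+3]; o.append((w*np.arange(i-2,i+3)).sum()/w.sum()+.5)
    P=(atz("w18",o[0],v,.032)+atz("w18",o[1],v,.032))/2; print(v,P[:2]@yv)
p=g*0+load("w18")[0][:,:,0].astype(float)-load("w18")[0][:,:,2]
m=p[80:110,240:285]>60; r,c=np.nonzero(m); u,v=c.mean()+240,r.mean()+80; P=atz("w18",u,v,.068);print(u,v,P,P[:2]@yv)
print(bot.finish_job())
E
```

```text
92 -0.05800033750912329
100 -0.057790028965901435
112 -0.0577831446688352
261.6031746031746 94.3015873015873 [ 0.66072805 -0.17980019  0.068     ] -0.0579383943304674
the job is handed in; nothing more can be done
None
```

The job is done and handed in at about 27 s of the 72 s allowed.

- **Carriage:** I slid it by its post in two pulls, then nudged it about 0.9 mm. At the last check the carriage's centre line, which carries the dot, was within about 0.3 mm of the pin's axis along the travel. By then the pin's arm hid the dot in the wrist view, so this comes from the carriage edges and the pin head. Just before the nudge, the side view showed the dot directly under the tip.
- **Lids onto the cup:** I lifted both together by the stem. They met no resistance until contact at the expected seated height, with about 5 N on the wrist. An outline drawn at the seated height matched the side picture.
- **Outer lid:** I lifted it alone by the collar, about 119 mm (69 mm is needed to clear the stem). The wrist carried only 1.0–1.5 N, about the outer lid's own weight. It ended held level and still.
- **Inner lid and bystanders:** the last pictures show the inner lid flat in the cup. I did not touch the other things on the bench.

No check failed. The one measurement disagreement was early: the side camera placed the pin tip about 3 mm off the wrist camera's reading. I used the wrist camera's closer views instead.

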